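Sort the seed sample boxes and shut the conditioning cabinet

TASK

Load the conditioning cabinet for the next run: pull its sprung tray fully out until it clicks at its stop, then put every green-tagged sample box into a nest of the tray and every red-tagged one into a nest of the red reject rack, one box to a nest and flat on its floor. When the tray is loaded send it fully home, and only then push the cabinet door shut until it clicks home on its catch; leave the other things on the bench alone.

Things in the scene. Friction and masses are not known exactly. Their poses are not given: they have to be found in the camera images.
- cabinet: fixed low white cabinet, 266 mm wide (y); origin centre of underside on the bench, x axis into the cabinet, away from its open front (front plane at x -110 mm). Side walls and flat roof, top 120 mm above the bench; the roof begins only at x -65 mm, so the tray's tab is reached from above in the 45 mm gap. From x +60 mm back the housing is 215 mm high
- tray (a joint): pull-out of the tray (aluminium, green walls): 0 home, 0.130 m at its stop, along the cabinet's -x. A damped spring (1.5 to 3 N, 12 N s/m) draws it home; in the last 10 mm a catch clicks (pull up to 15 N) and holds it at the stop; a push of about 6 N inward frees it and the spring takes it home in 1 to 2 s
- tray_tab (a point): grip point on the tray's blue upright tab: plate 12 mm thick (along cabinet y), 28 mm long (x), in the middle of the tray's front edge, its rear face 41 mm before the nests' centre line; its top is 12 mm above this point and 90 mm above the bench. Home, it stands in the gap before the roof. Axes as the cabinet's
- door (a joint): angle of the grey upright front door: 0 shut, found open at 1.6 to 1.95 rad, limit 2.1. Hinged on the cabinet's left (+y) front edge; swings freely, stays where left. A roller catch (6 to 9 N at the free edge, in the last 12 mm of its travel) clicks and holds it flush at 0; short of that it stays ajar
- door_hinge (a point): on the door's vertical hinge line, 60 mm above the bench, in the plane of its inner face; axes turn with the door: it runs 266 mm along -y, is 15 mm thick towards -x (outer face x = -15 mm), and shuts when pushed along +x. Door 4 to 116 mm above the bench. Bar handle 40 mm off the outer face at 247 mm from the hinge; the face is clear for pushing from 80 to 220 mm, best in its top 40 mm
- rack: fixed reject rack, grey with red walls, 82 x 238 x 16 mm high, origin centre of underside; three square nests in a row along its own y axis
- tray_nest_a (a point): centre of the floor of a square nest of the pull-out tray (moves with it; axes as the cabinet's), -78 mm along y of the row; nest 74 x 74 mm inside, walls 4 mm thick and 12 mm high above the floor; floor 16 mm above the bench
- tray_nest_b (a point): centre of the floor of a square nest of the pull-out tray (moves with it; axes as the cabinet's), 0 mm along y of the row; nest 74 x 74 mm inside, walls 4 mm thick and 12 mm high above the floor; floor 16 mm above the bench
- tray_nest_c (a point): centre of the floor of a square nest of the pull-out tray (moves with it; axes as the cabinet's), +78 mm along y of the row; nest 74 x 74 mm inside, walls 4 mm thick and 12 mm high above the floor; floor 16 mm above the bench
- rack_nest_a (a point): centre of the floor of a square nest of the reject rack (axes as the rack's), -78 mm along y of the row; nest 74 x 74 mm inside, walls 4 mm thick and 12 mm high above the floor; floor 4 mm above the bench
- rack_nest_b (a point): centre of the floor of a square nest of the reject rack (axes as the rack's), 0 mm along y of the row; nest 74 x 74 mm inside, walls 4 mm thick and 12 mm high above the floor; floor 4 mm above the bench
- rack_nest_c (a point): centre of the floor of a square nest of the reject rack (axes as the rack's), +78 mm along y of the row; nest 74 x 74 mm inside, walls 4 mm thick and 12 mm high above the floor; floor 4 mm above the bench
- green1: sealed white sample box 44 x 44 x 40 mm high, about 90 g, with a green (pass) square tag on its lid and a band of that colour round its sides; origin at the centre of the box, z up through the lid. May be absent
- green2: sealed white sample box 44 x 44 x 40 mm high, about 90 g, with a green (pass) square tag on its lid and a band of that colour round its sides; origin at the centre of the box, z up through the lid. May be absent
- green3: sealed white sample box 44 x 44 x 40 mm high, about 90 g, with a green (pass) square tag on its lid and a band of that colour round its sides; origin at the centre of the box, z up through the lid. May be absent
- red1: sealed white sample box 44 x 44 x 40 mm high, about 90 g, with a red (reject) square tag on its lid and a band of that colour round its sides; origin at the centre of the box, z up through the lid. May be absent
- red2: sealed white sample box 44 x 44 x 40 mm high, about 90 g, with a red (reject) square tag on its lid and a band of that colour round its sides; origin at the centre of the box, z up through the lid. May be absent
- red3: sealed white sample box 44 x 44 x 40 mm high, about 90 g, with a red (reject) square tag on its lid and a band of that colour round its sides; origin at the centre of the box, z up through the lid. May be absent
- calculator: black desk calculator 75 x 112 x 16 mm, loose on the bench, a bystander to leave alone; origin under its middle
- bowl: small clear plastic bowl, 90 mm across, 40 mm high, loose on the bench, a bystander to leave alone; origin under its middle
- tweezers: steel tweezers 120 mm long, loose on the bench, a bystander to leave alone; origin under its middle
- lens: hand lens, 64 mm round with a black handle, loose on the bench, a bystander to leave alone; origin under its middle
- marker: red marker 130 mm long, loose on the bench, a bystander to leave alone; origin under its middle
- weight: brass weight 40 mm across, 30 mm high, loose on the bench, a bystander to leave alone; origin under its middle
Not all that is in view belongs to the job. Leave any black, orange or turquoise look-alike of the red2 alone.

How it is judged:
On the way, in this order (a step that is already met when the one before it is completed fails the run):
1. the tray is pulled out to its stop (value of joint tray above 0.123 m), for 0.3 s.
2. every green-tagged box is in a nest of the pulled-out tray (((horizontal distance between green1 and tray_nest_a below 0.026 m and z of green1 in the frame of tray_nest_a below 0.028 m) or (horizontal distance between green1 and tray_nest_b below 0.026 m and z of green1 in the frame of tray_nest_b below 0.028 m) or (horizontal distance between green1 and tray_nest_c below 0.026 m and z of green1 in the frame of tray_nest_c below 0.028 m)) and ((horizontal distance between green2 and tray_nest_a below 0.026 m and z of green2 in the frame of tray_nest_a below 0.028 m) or (horizontal distance between green2 and tray_nest_b below 0.026 m and z of green2 in the frame of tray_nest_b below 0.028 m) or (horizontal distance between green2 and tray_nest_c below 0.026 m and z of green2 in the frame of tray_nest_c below 0.028 m)) and ((horizontal distance between green3 and tray_nest_a below 0.026 m and z of green3 in the frame of tray_nest_a below 0.028 m) or (horizontal distance between green3 and tray_nest_b below 0.026 m and z of green3 in the frame of tray_nest_b below 0.028 m) or (horizontal distance between green3 and tray_nest_c below 0.026 m and z of green3 in the frame of tray_nest_c below 0.028 m)) and value of joint tray above 0.12 m and value of joint door above 1 rad), for 0.3 s.
3. the loaded tray is fully home while the door is still open (((horizontal distance between green1 and tray_nest_a below 0.026 m and z of green1 in the frame of tray_nest_a below 0.028 m) or (horizontal distance between green1 and tray_nest_b below 0.026 m and z of green1 in the frame of tray_nest_b below 0.028 m) or (horizontal distance between green1 and tray_nest_c below 0.026 m and z of green1 in the frame of tray_nest_c below 0.028 m)) and ((horizontal distance between green2 and tray_nest_a below 0.026 m and z of green2 in the frame of tray_nest_a below 0.028 m) or (horizontal distance between green2 and tray_nest_b below 0.026 m and z of green2 in the frame of tray_nest_b below 0.028 m) or (horizontal distance between green2 and tray_nest_c below 0.026 m and z of green2 in the frame of tray_nest_c below 0.028 m)) and ((horizontal distance between green3 and tray_nest_a below 0.026 m and z of green3 in the frame of tray_nest_a below 0.028 m) or (horizontal distance between green3 and tray_nest_b below 0.026 m and z of green3 in the frame of tray_nest_b below 0.028 m) or (horizontal distance between green3 and tray_nest_c below 0.026 m and z of green3 in the frame of tray_nest_c below 0.028 m)) and value of joint tray below 0.006 m and value of joint door above 0.6 rad), for 0.2 s.
4. the door is shut on its catch (value of joint door below 0.013 rad and value of joint tray below 0.006 m), for 0.3 s.
At the end, for the whole second after the job is handed in: every green box lies in a nest of the tray and every red box in a nest of the reject rack (box centre within 26 mm of the nest's centre and less than 28 mm above its floor), all at rest; the tray is within 6 mm of fully home and the door within 0.013 rad of shut (all of step 4 and ((horizontal distance between green1 and tray_nest_a below 0.026 m and z of green1 in the frame of tray_nest_a below 0.028 m) or (horizontal distance between green1 and tray_nest_b below 0.026 m and z of green1 in the frame of tray_nest_b below 0.028 m) or (horizontal distance between green1 and tray_nest_c below 0.026 m and z of green1 in the frame of tray_nest_c below 0.028 m)) and ((horizontal distance between green2 and tray_nest_a below 0.026 m and z of green2 in the frame of tray_nest_a below 0.028 m) or (horizontal distance between green2 and tray_nest_b below 0.026 m and z of green2 in the frame of tray_nest_b below 0.028 m) or (horizontal distance between green2 and tray_nest_c below 0.026 m and z of green2 in the frame of tray_nest_c below 0.028 m)) and ((horizontal distance between green3 and tray_nest_a below 0.026 m and z of green3 in the frame of tray_nest_a below 0.028 m) or (horizontal distance between green3 and tray_nest_b below 0.026 m and z of green3 in the frame of tray_nest_b below 0.028 m) or (horizontal distance between green3 and tray_nest_c below 0.026 m and z of green3 in the frame of tray_nest_c below 0.028 m)) and ((horizontal distance between red1 and rack_nest_a below 0.026 m and z of red1 in the frame of rack_nest_a below 0.028 m) or (horizontal distance between red1 and rack_nest_b below 0.026 m and z of red1 in the frame of rack_nest_b below 0.028 m) or (horizontal distance between red1 and rack_nest_c below 0.026 m and z of red1 in the frame of rack_nest_c below 0.028 m)) and ((horizontal distance between red2 and rack_nest_a below 0.026 m and z of red2 in the frame of rack_nest_a below 0.028 m) or (horizontal distance between red2 and rack_nest_b below 0.026 m and z of red2 in the frame of rack_nest_b below 0.028 m) or (horizontal distance between red2 and rack_nest_c below 0.026 m and z of red2 in the frame of rack_nest_c below 0.028 m)) and ((horizontal distance between red3 and rack_nest_a below 0.026 m and z of red3 in the frame of rack_nest_a below 0.028 m) or (horizontal distance between red3 and rack_nest_b below 0.026 m and z of red3 in the frame of rack_nest_b below 0.028 m) or (horizontal distance between red3 and rack_nest_c below 0.026 m and z of red3 in the frame of rack_nest_c below 0.028 m)) and linear speed of each of green1, green2, green3, red1, red2, red3 below 0.02 m/s and velocity of joint door below 0.05 rad/s); the robot touches nothing.
It fails at once if a bystander was disturbed (moved more than 30 mm) (distance of any of calculator, bowl, tweezers, lens, marker, weight from where it was at the start of the episode above 0.03 m).
Of green1, green2, green3 only 2 to 3 are there at a start; the rules pass over those that are not, and their reading is None.
Of red1, red2, red3 only 2 to 3 are there at a start; the rules pass over those that are not, and their reading is None.
At some moment in a run one of green1, green2, green3, red1, red2, red3 may be knocked a few centimetres aside while the robot is not near it.
Once in a run the grip may slacken for a moment while it holds something.
It also fails if it takes over 210 s, if anything falls off the work surface, if the arm or the gripper's body presses on something with over 40 N, if the wrist force passes 120 N, or if a joint passes its speed limit or range.

ROBOT

A 6-joint arm with a two-finger parallel gripper is mounted at the origin on the work surface. World frame = base frame: x ahead of the robot, y to its left, z up, the work surface at z = 0. Lengths are in m, angles in rad, forces in N, time in s.
With the tool pointing down it reaches from about 0.35 to 0.775 m from the base axis. Payload 5.5 kg.
Tool frame: the origin (TCP) lies between the finger pads; the fingertips stand 8 mm ahead of it and the grasp point (between the pads) lies 11 mm behind it; z points along the fingers, y is the line along which they close (so a half turn about z gives the same grasp; the last joint's range is limited). The gripper opens to 85 mm and grips with 20 to 120 N. Pads are 22 mm wide; open, the fingers measure 114 mm over their backs; the gripper's body (76 mm by 85 mm) begins 54 mm behind the grasp point. The pads swing forward as they close: fully open they stand 13 mm farther back than shut.
Start: joints at [1.025, 0.313, 0.046, 1.304, 0, 1.431], TCP at [0.227, 0.528, 0.239] pointing down, gripper open.
Joint ranges: [-2.76, 2.76], [-0.86, 1.69], [-1.03, 1.26], [-2.2, 2.34], [-1.47, 1.5], [-3.14, 3.14]. Speed limits (rad/s): [2.57, 2.57, 3.14, 3.14, 3.14, 3.14].

INTERFACE

Orientations are given as a unit quaternion [w, x, y, z].
In Python, from workcell import env gives the robot as it stands.
- The arm moves only by the tool move_arm, never from a script. Its argument "moves" is one flat list of numbers, 5 for each row, row after row: the shift along the world's x, y, z in m, then the turn about the world's z in rad, then the finger opening in m, from 0 to 0.0854. A call has 1 to 12 rows; each row is the pose to reach, as a shift and turn from the pose commanded when the call began; what a row does not reach only later rows make up. A row lasts 1/12 s, in which the tool goes at most 41.7 mm and 7.16 degrees, less where a joint would pass 70% of its speed; a pose out of reach is approached as far as the arm can. A call with a gripper value outside its range is refused whole. The fingers move at their own pace and stop on an object; "newtons" is the grip in N (left out, the last holds). Time passes only in rows, so rows that repeat a pose let the fingers close. It gives the time, the measured TCP pose, the force, the opening and the grip force at its end, in the units of the state.
- env.get_state(): the state, without advancing time (a new reading comes with each control period).
- env.read_camera(name): name is "scene" or "side" or "wrist"; returns a dict with "pixels" (400x640x3 uint8, red, green, blue), "camera_matrix" (3x3 intrinsics, pixels), "distortion" ([k1, k2, p1, p2, k3] as OpenCV has them; the pictures are not rectified), "rvec" (rotation vector, rad) and "tvec" (3), from world to camera coordinates, as OpenCV has them. Camera axes: x right, y down, z forward; pixel columns grow to the right and rows downward; lengths in m; the calibration is good to about 2 mm. A picture is of the moment at which its call begins. There is no depth.
- env.hand_in(): hands the job in; it is judged then, once.
The state is a dict: "clock": time; "joint_pos": joint angles; "qvel": joint speeds; "tau": joint torques, N m; "tcp_pos": TCP position; "orientation": TCP orientation; "wrist_force": force on the tool from outside, world axes, zero at the start; "ft_torque": the same for the moment, N m; "finger_gap": finger opening in m; "grip_force": force on a finger pad.
Only numpy, scipy, OpenCV 4.12 (cv2) and the standard library are available. Lean on these libraries where they do the work, as an engineer would, in place of code of your own. Each camera call takes 0.05 s, during which the arm holds its last target. There are 200 camera calls.

## Working session

There is one attempt and no reset: what is moved stays moved. The work goes in short steps, Python scripts to look and compute and a tool call to move; the robot and the scene stay as the last step left them, time stands still between calls to the robot, and variables do not carry over. Pictures are saved under pics/ and viewed, at most 14 in all, crops included, and the job is handed in when it is done.

Besides the shell and the picture viewer there is one more tool, called after "Request:" in YAML: its name, and indented under it one key for each argument. move_arm: Moves the arm, as the interface text tells. Its arguments: {"type":"object","properties":{"moves":{"type":"array"},"newtons":{"type":"number"}},"required":["moves"]}

```bash
mkdir -p pics; ls
cat > h.py <<'E'
import numpy as np, cv2
from workcell import env
def cam(n):
    c=env.read_camera(n); c={k:np.array(v) for k,v in c.items()}; c['R']=cv2.Rodrigues(c['rvec'].astype(float))[0]; c['t']=c['tvec'].astype(float).ravel(); return c
def save(c,f,box=None,s=1):
    p=c['pixels'][:,:,::-1]
    if box: p=p[box[1]:box[3],box[0]:box[2]]
    cv2.imwrite('pics/'+f,cv2.resize(p,None,fx=s,fy=s,interpolation=cv2.INTER_CUBIC))
def ray(c,uv):
    q=cv2.undistortPoints(np.array(uv,float).reshape(-1,1,2),c['camera_matrix'],c['distortion']).reshape(-1,2)
    d=np.c_[q,np.ones(len(q))]@c['R']; o=-c['R'].T@c['t']; return o,d/np.linalg.norm(d,axis=1)[:,None]
def plane(c,uv,z):
    o,d=ray(c,uv); return o+d*((z-o[2])/d[:,2])[:,None]
def tri(c1,u1,c2,u2):
    o1,d1=ray(c1,[u1]);o2,d2=ray(c2,[u2]);d1=d1[0];d2=d2[0]
    s=np.linalg.lstsq(np.c_[d1,-d2],o2-o1,rcond=None)[0]
    a,b=o1+s[0]*d1,o2+s[1]*d2; return (a+b)/2,np.linalg.norm(a-b)
def proj(c,P):
    return cv2.projectPoints(np.array(P,float).reshape(-1,1,3),c['rvec'].astype(float),c['t'],c['camera_matrix'],c['distortion'])[0].reshape(-1,2)
E
python3 - <<'E'
from h import *
for n in('scene','side','wrist'):
    c=cam(n); save(c,n+'0.png',s=1.25); print(n,-c['R'].T@c['t'],c['R'][2])
print(env.get_state())
E
```

```text
pics
scene [0.65681167 0.82172706 0.78262869] [-0.07850716 -0.77351652 -0.62889492]
side [0.30577653 0.55591914 0.83552149] [ 0.2623681  -0.60591737 -0.75101739]
wrist [0.15915292 0.55632866 0.37335833] [ 0.26270865 -0.11539144 -0.95795041]
{'clock': 0.15, 'joint_pos': array([ 1.02538352e+00,  3.13851407e-01,  4.52433397e-02,  1.30359335e+00,
       -3.92304311e-05,  1.43117236e+00]), 'qvel': array([ 0.00026401, -0.00209753,  0.00122518, -0.00044601, -0.00023792,
        0.00027669]), 'tau': array([ 2.53489030e-03, -4.81064558e+01,  2.98816127e+01,  1.38953811e-02,
       -1.36459798e-04,  2.84343386e-06]), 'tcp_pos': array([0.22681675, 0.52797311, 0.23860172]), 'orientation': array([-2.17481276e-04,  2.01505155e-01,  9.79487202e-01, -6.68323780e-04]), 'wrist_force': array([ 0.18710701, -0.30569587, -0.40520704]), 'ft_torque': array([ 0.01456162,  0.0197143 , -0.02065659]), 'grip_force': 0.0, 'finger_gap': 0.0852039037600224}
```

View pics/scene0.png

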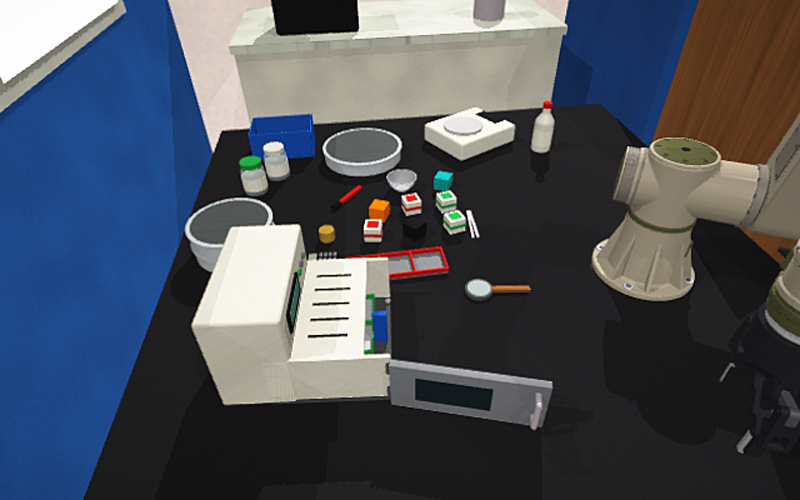

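View pics/side0.png

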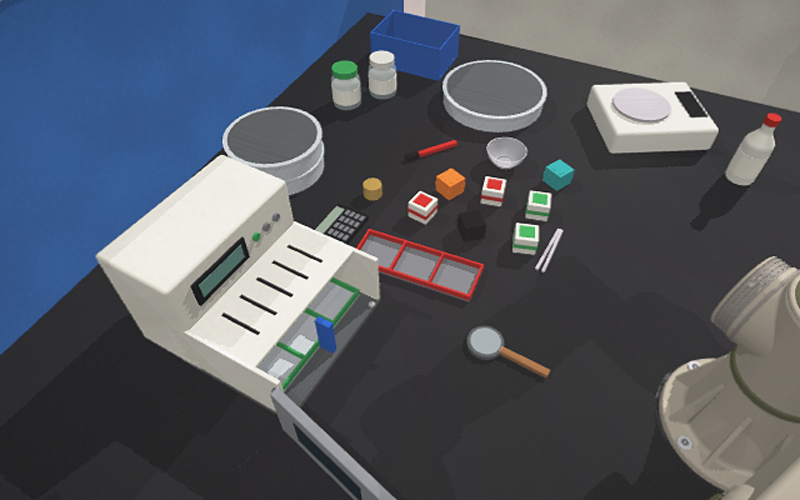

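The scene shows the cabinet with its door open at the near side. There are two red boxes at scene (411,204) and (373,230), and two green at (446,201) and (455,220). The look-alikes are orange (379,210), black (414,227) and turquoise (443,181). The rack is at (410,262) and the blue tab at (380,325).

```bash
cat >> h.py <<'E'
def blobs(c,col,amin=25):
    h=cv2.cvtColor(c['pixels'],cv2.COLOR_RGB2HSV).astype(int);H,S,V=h[...,0],h[...,1],h[...,2]
    m={'red':((H<6)|(H>174))&(S>150)&(V>70),'green':(H>45)&(H<80)&(S>110)&(V>60),'blue':(H>105)&(H<125)&(S>140)&(V>60)}[col].astype(np.uint8)
    n,l,st,ce=cv2.connectedComponentsWithStats(m,connectivity=4)
    return [(ce[i].round(1),st[i][:5],l==i) for i in range(1,n) if st[i][4]>=amin]
E
python3 - <<'E'
from h import *
s=cam('scene');d=cam('side')
for n,c in(('scene',s),('side',d)):
  for col in('red','green','blue'):
    for ce,st,_ in blobs(c,col): print(n,col,ce,st)
save(d,'side_crop.png',(60,160,400,400),2.2)
save(s,'scene_crop.png',(230,120,460,380),2.3)
E
```

```text
scene red [437.8  83.5] [435  81   7   6  39]
scene red [280.2 155. ] [271 148  19  15  95]
scene red [328.6 158.3] [325 156   9   5  31]
scene red [330.  166.4] [324 165  13   4  26]
scene red [297.9 179. ] [294 177   9   5  44]
scene red [297.5 188.5] [291 188  14   2  28]
scene red [328.8 208.4] [277 197  83  26 526]
scene green [199.5 129.8] [191 124  18  12 173]
scene green [356.8 156.1] [353 154   9   5  31]
scene green [356.3 163.6] [348 159  18   8  35]
scene green [363.4 172.3] [359 170  10   6  37]
scene green [362.2 180. ] [354 174  19  10  39]
scene green [297.1 239.9] [293 235   7  14  40]
scene green [296.5 276. ] [292 263   7  20  49]
scene blue [ 70.9 192.7] [    0     0   171   400 46560]
scene blue [497.6  45.7] [ 441    0  118  117 8976]
scene blue [226.8 107.8] [ 198   92   54   37 1471]
scene blue [303.8 260.5] [298 248  12  26 273]
side red [617.6  95.6] [611  90  14  12 117]
side red [349.8 118.3] [334 112  32  14 163]
side red [395.3 147.1] [390 143  12   9  78]
side red [337.7 159.8] [331 155  15  11  89]
side red [392.9 158.4] [385 156  17   5  36]
side red [336.1 170.9] [326 167  21   9  43]
side red [338.4 210.4] [285 183 102  57 937]
side green [275.2  55.3] [265  48  21  16 261]
side green [431.9 158.6] [426 155  12   8  82]
side green [429.5 170.3] [421 168  18   5  36]
side green [421.5 185. ] [416 181  12   9  99]
side green [204.6 189. ] [202 186   6   7  31]
side green [419.4 197.3] [411 195  19   5  37]
side green [270.5 241.2] [244 222  44  39 242]
side green [237.3 288.3] [222 272  33  40 244]
side blue [115.5  89.5] [    0     0   368   284 45662]
side blue [260.3 267.3] [252 253  17  29 323]
```

View pics/side_crop.png

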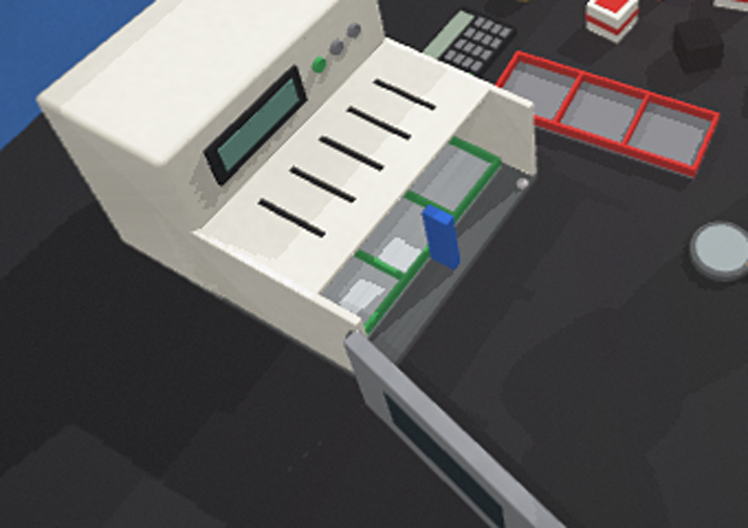

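View pics/scene_crop.png

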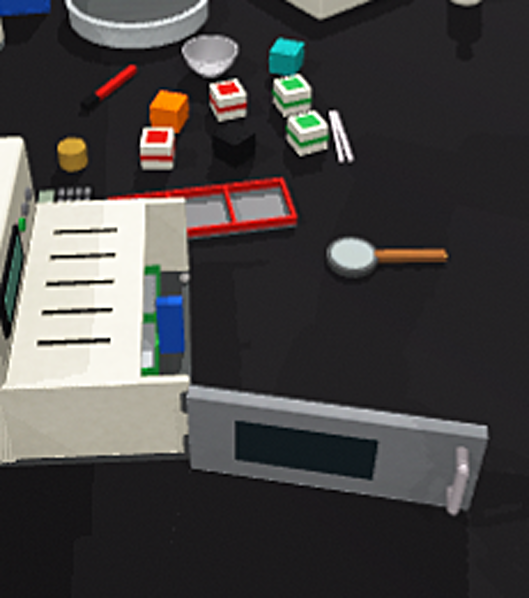

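The side crop shows the tray with its three nests; the blue tab top is at side pixel ~(259,256). The rack's top outline is clear, with the lens at (390,274). Next I triangulate the lids, tab and rack.

Run:
```python
from h import *
np.set_printoptions(precision=4,suppress=True)
s=cam('scene');d=cam('side')
for n,a,b in(('red_a',(328.6,158.3),(395.3,147.1)),('red_b',(297.9,179),(337.7,159.8)),('grn_a',(356.8,156.1),(431.9,158.6)),('grn_b',(363.4,172.3),(421.5,185))):
    p,e=tri(s,a,d,b); print(n,p,e,np.hypot(*p[:2]),'plane40:',plane(s,[a],.04)[0],plane(d,[b],.04)[0])
# lid tag orientation from side
for ce,st,m in blobs(d,'red')+blobs(d,'green'):
    if 70<st[4]<120 and 300<ce[0]<450:
        pts=np.argwhere(m)[:,::-1]; P=plane(d,pts,.04)[:,:2]*1000
        r=cv2.minAreaRect(P.astype(np.float32)); print('tag',ce,r)
# rack outline in side: min area rect at z=.016
for c,n in((d,'side'),):
    m=max((b for b in blobs(c,'red') if b[1][2]>60),key=lambda b:b[1][4])[2]
    P=plane(c,np.argwhere(m)[:,::-1],.016)[:,:2]*1000
    r=cv2.minAreaRect(P.astype(np.float32)); print('rack',r,cv2.boxPoints(r))
# tab blobs
for c,n in((s,'scene'),(d,'side')):
    m=[b for b in blobs(c,'blue') if 200<b[1][4]<500][0][2].astype(np.uint8)
    k=cv2.findContours(m,0,1)[0][0]; print(n,cv2.approxPolyDP(k,2,True).reshape(-1,2).tolist())
```

```text
red_a [ 0.5048 -0.3277  0.0353] 7.487257988792984e-05 0.6018524891315984 plane40: [ 0.5058 -0.3204  0.04  ] [ 0.5037 -0.3225  0.04  ]
red_b [ 0.6202 -0.2166  0.0389] 0.0008083437117381892 0.6569094917297726 plane40: [ 0.62   -0.2145  0.04  ] [ 0.62  -0.216  0.04 ]
grn_a [ 0.406  -0.325   0.0361] 0.00010963551284474634 0.5201113680018554 plane40: [ 0.4074 -0.3192  0.04  ] [ 0.4055 -0.3207  0.04  ]
grn_b [ 0.4035 -0.2247  0.0363] 0.00020513968170147206 0.4618580137703955 plane40: [ 0.4048 -0.2197  0.04  ] [ 0.403 -0.221  0.04 ]
tag [395.3 147.1] ((503.4669189453125, -322.5207214355469), (27.173198699951172, 27.41338539123535), 10.701726913452148)
tag [337.7 159.8] ((620.1635131835938, -216.0421600341797), (26.900047302246094, 26.728471755981445), 78.90885162353516)
tag [432.  158.6] ((405.671630859375, -320.9090270996094), (27.259729385375977, 27.692012786865234), 11.028363227844238)
tag [421.5 185. ] ((402.89227294921875, -220.95343017578125), (26.364334106445312, 27.197935104370117), 17.091005325317383)
rack ((572.843994140625, -79.8375244140625), (239.31219482421875, 89.78084564208984), 2.026834487915039) [[ 451.6751  -39.2071]
 [ 454.8504 -128.9318]
 [ 694.0129 -120.4679]
 [ 690.8376  -30.7432]]
scene [[308, 248], [298, 250], [300, 273], [309, 272]]
side [[254, 253], [252, 257], [256, 276], [266, 282], [268, 275], [265, 258]]
```

Run:
```python
from h import *
np.set_printoptions(precision=4,suppress=True)
s=cam('scene');d=cam('side')
C=lambda u,v:(230+u/2.3,120+v/2.3); D=lambda u,v:(60+u/2.2,160+v/2.2)
for n,a,b in(('front -y outer top',C(187,200),D(535,104)),('front +y outer top',C(189,386),D(352,330)),('roofedge -y',C(146,201),D(489,92)),('roofedge +y',C(143,380),D(322,298)),
 ('back roof/housing +y',C(12,390),D(195,232)),('door top free',C(487,427),None),('lens',C(352,257),D(720,248))):
    if b: print(n,*tri(s,a,d,b))
    print('   z.12',plane(s,[a],.12)[0], plane(d,[b],.12)[0] if b else '')
print('door free top z.116',plane(s,[C(487,427)],.116))
print('tabtop scene',plane(s,[(308,248),(298,250)],.09),'side',plane(d,[(254,253),(252,257),(265,258)],.09))
```

```text
front -y outer top [0.5987 0.0162 0.1121] 0.0027522065364721563
   z.12 [0.5987 0.0275 0.12  ] [0.5965 0.0207 0.12  ]
front +y outer top [0.6243 0.2867 0.1154] 0.0017930374830116209
   z.12 [0.6241 0.2914 0.12  ] [0.623  0.2877 0.12  ]
roofedge -y [0.6444 0.023  0.1188] 0.00311338407467643
   z.12 [0.6452 0.0224 0.12  ] [0.6425 0.0256 0.12  ]
roofedge +y [0.6655 0.2697 0.1092] 0.00021824158178346568
   z.12 [0.6653 0.2787 0.12  ] [0.6602 0.2739 0.12  ]
back roof/housing +y [0.7871 0.27   0.1213] 0.00846295677272991
   z.12 [0.7847 0.2736 0.12  ] [0.792  0.2659 0.12  ]
   z.12 [0.3732 0.3702 0.12  ] 
lens [0.3984 0.0243 0.0033] 0.004459641581049305
   z.12 [0.4363 0.146  0.12  ] [0.3866 0.097  0.12  ]
door free top z.116 [[0.3715 0.3675 0.116 ]]
tabtop scene [[0.6201 0.1455 0.09  ]
 [0.6447 0.1488 0.09  ]] side [[0.6439 0.1446 0.09  ]
 [0.6427 0.1544 0.09  ]
 [0.6185 0.1459 0.09  ]]
```

Request:
move_arm:
  moves: [0.35, -0.37, 0, 0.31, 0.04, 0.35, -0.37, 0, 0.31, 0.04, 0.35, -0.37, 0, 0.31, 0.04, 0.35, -0.37, 0, 0.31, 0.04, 0.35, -0.37, 0, 0.31, 0.04, 0.35, -0.37, 0, 0.31, 0.04, 0.35, -0.37, 0, 0.31, 0.04, 0.35, -0.37, 0, 0.31, 0.04, 0.35, -0.37, 0, 0.31, 0.04, 0.35, -0.37, 0, 0.31, 0.04, 0.35, -0.37, 0, 0.31, 0.04, 0.35, -0.37, 0, 0.31, 0.04]

```text
clock: 1.45
tcp_pos: [0.5674, 0.1679, 0.2395]
orientation: [0.0, 0.048, 0.999, 0.0]
wrist_force: [-0.0, 0.7, -0.3]
finger_gap: 0.0399
grip_force: 0.0
```

Run:
```python
from h import *
np.set_printoptions(precision=4,suppress=True)
w=cam('wrist'); save(w,'w1.png',s=1.25); print(env.get_state()['tcp_pos'])
for col in('blue','green'):
  for ce,st,m in blobs(w,col,60):
    k=cv2.findContours(m.astype(np.uint8),0,1)[0][0]; print(col,ce,st,cv2.approxPolyDP(k,3,True).reshape(-1,2).tolist())
```

```text
[0.5729 0.1623 0.2388]
blue [295.4 246.1] [289 221  13  52 536] [[294, 221], [290, 268], [298, 272], [301, 221]]
green [366.1 251.3] [304 245 103  41 506] [[304, 246], [334, 251], [401, 247], [403, 285], [405, 245]]
green [220.8 255.9] [189 246  97  54 530] [[195, 298], [192, 255], [197, 249], [285, 246], [191, 246]]
```

View pics/w1.png

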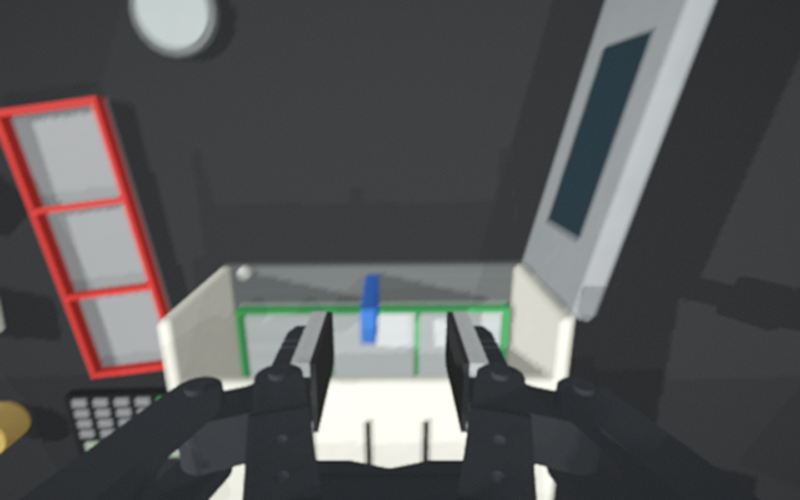

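The wrist view shows the tab's top rear end at pixel ~(294.5,270) and the green tray front wall from (191,246) to (405,245). The fingers frame the tab from about 0.06 m short.

Run:
```python
from h import *
np.set_printoptions(precision=4,suppress=True)
w=cam('wrist');s=cam('scene');d=cam('side')
print(env.get_state()['tcp_pos'], -w['R'].T@w['t'])
print('rear top',plane(w,[(290,268),(298.5,272),(294.5,270.5)],.09))
print('tri',tri(w,(290,268),d,(254,253)),tri(w,(298.5,271.5),d,(252,257)))
print('tray front wall z.028',plane(w,[(191,246),(405,245)],.028))
print('cab walls',plane(w,[(130,255),(458,253)],.12))
m=max((b for b in blobs(w,'red')),key=lambda b:b[1][4])[2]
P=plane(w,np.argwhere(m)[:,::-1],.016)[:,:2]*1000
r=cv2.minAreaRect(P.astype(np.float32)); print('rack',r,cv2.boxPoints(r))
# rack corner two-view
for a,b in(((80,77),(386,212)),):print(tri(w,a,d,b))
```

```text
[0.5668 0.1685 0.2388] [0.4991 0.1696 0.3733]
rear top [[0.645  0.1343 0.09  ]
 [0.6498 0.1414 0.09  ]
 [0.6479 0.138  0.09  ]]
tri (array([0.6555, 0.1316, 0.0673]), np.float64(0.0022554659053949265)) (array([0.6577, 0.1399, 0.066 ]), np.float64(0.00772954386979808))
tray front wall z.028 [[0.64   0.0236 0.028 ]
 [0.6622 0.2528 0.028 ]]
cab walls [[0.6051 0.0128 0.12  ]
 [0.6298 0.2721 0.12  ]]
rack ((573.0042724609375, -82.82783508300781), (239.78213500976562, 89.27825927734375), 2.048032760620117) [[ 451.5945  -42.5018]
 [ 454.7851 -131.723 ]
 [ 694.4141 -123.1539]
 [ 691.2235  -33.9326]]
(array([ 0.4532, -0.0293,  0.0955]), np.float64(0.05396730955184029))
```

Run:
```python
from h import *
np.set_printoptions(precision=4,suppress=True)
for i in range(4):
    w=cam('wrist');t=env.get_state(); print(t['clock'],t['tcp_pos'],-w['R'].T@w['t'],w['pixels'].astype(float).std(), t['joint_pos'],t['qvel'])
    m=[b for b in blobs(w,'blue',60) if b[1][3]<100][0]; print(m[0],m[1])
```

```text
1.7 [0.5659 0.1695 0.239 ] [0.4936 0.1751 0.3737] 54.77293197715477 [0.155  0.3453 0.0905 1.317  0.0005 0.2517] [ 0.0335 -0.0161 -0.0127  0.0021 -0.0001 -0.0006]
[297.  246.1] [290 219  14  55 627]
1.75 [0.5655 0.1702 0.2392] [0.4928 0.1759 0.3739] 54.635316855483325 [0.1563 0.3446 0.0901 1.3171 0.0004 0.2516] [ 0.0229 -0.0111 -0.007  -0.0007 -0.0014 -0.0024]
[295.8 246.8] [289 220  14  54 632]
1.8 [0.5653 0.1707 0.2394] [0.4923 0.1765 0.3741] 54.62465257224893 [0.1571 0.3442 0.0899 1.317  0.0004 0.2516] [ 0.0129 -0.0062 -0.0031 -0.0021 -0.0013 -0.0019]
[294.9 247.8] [288 221  14  54 628]
1.85 [0.5653 0.1709 0.2395] [0.4921 0.1769 0.3743] 54.591710405249955 [0.1576 0.3439 0.0899 1.3168 0.0003 0.2515] [ 0.0073 -0.003   0.0009  0.0005 -0.0012 -0.0012]
[294.5 247.3] [288 221  14  54 634]
```

Run:
```python
from h import *
np.set_printoptions(precision=4,suppress=True)
for i in range(3): w=cam('wrist')
s=cam('scene');d=cam('side');print(env.get_state()['tcp_pos'])
for col in('blue','green'):
  for ce,st,m in blobs(w,col,60):
    k=cv2.findContours(m.astype(np.uint8),0,1)[0][0]; k=cv2.approxPolyDP(k,2,True).reshape(-1,2); print(col,ce,k.tolist())
    print(plane(w,k,.09 if col=='blue' else .028)[:,:2].tolist())
m=max((b for b in blobs(w,'red')),key=lambda b:b[1][4])[2]
P=plane(w,np.argwhere(m)[:,::-1],.016)[:,:2]*1000
r=cv2.minAreaRect(P.astype(np.float32)); print('rack',r,cv2.boxPoints(r))
save(w,'w2.png',(180,180,440,340),3); save(d,'d2.png',(230,230,290,300),6)
```

```text
[0.5658 0.1705 0.2396]
blue [294.2 246.7] [[299, 220], [293, 220], [287, 248], [288, 273], [298, 273], [301, 241]]
[[0.5924131774268189, 0.15688104104825568], [0.5919224424301761, 0.15170893427045562], [0.6176163281732177, 0.14352644977580672], [0.6421980851012781, 0.14161636418844065], [0.6430568985017013, 0.1506500540940823], [0.612116411834538, 0.15658464189095814]]
green [362.  254.4] [[405, 246], [303, 245], [302, 249], [329, 249], [332, 252], [332, 299], [332, 252], [335, 249], [400, 249], [398, 277], [402, 284]]
[[0.6546050457153315, 0.26311368173745087], [0.6431138469918043, 0.15376978943650219], [0.6476780980904082, 0.15221809820296228], [0.6504329841095202, 0.18129686842477433], [0.654267631146555, 0.18425253637410047], [0.7120880915488763, 0.17974206205481572], [0.654267631146555, 0.18425253637410047], [0.6510439218807812, 0.18775794575676372], [0.6576280744217544, 0.2576788302637453], [0.6912460586595619, 0.2547060051901055], [0.7003797667163942, 0.2589242546927439]]
green [221.5 256.4] [[193, 300], [197, 300], [192, 256], [194, 250], [247, 250], [250, 247], [284, 250], [285, 245], [190, 245], [187, 249]]
[[0.6983624629236486, 0.023111031685352057], [0.6988002006174752, 0.02760069087356712], [0.6445462352673137, 0.0323581823324704], [0.6377495563253643, 0.0358606433134285], [0.6432083344166128, 0.09283847045125616], [0.6400233363675023, 0.09657674605289152], [0.6470067923875011, 0.13269628642472225], [0.6412795064620047, 0.1344535871529437], [0.6315587196077326, 0.03269789892968508], [0.635868138616589, 0.028579684516189585]]
rack ((573.3181762695312, -82.80256652832031), (239.8709259033203, 89.4256362915039), 2.130063772201538) [[ 451.8037  -42.5784]
 [ 455.1274 -131.9423]
 [ 694.8326 -123.0267]
 [ 691.5089  -33.6629]]
```

View pics/w2.png

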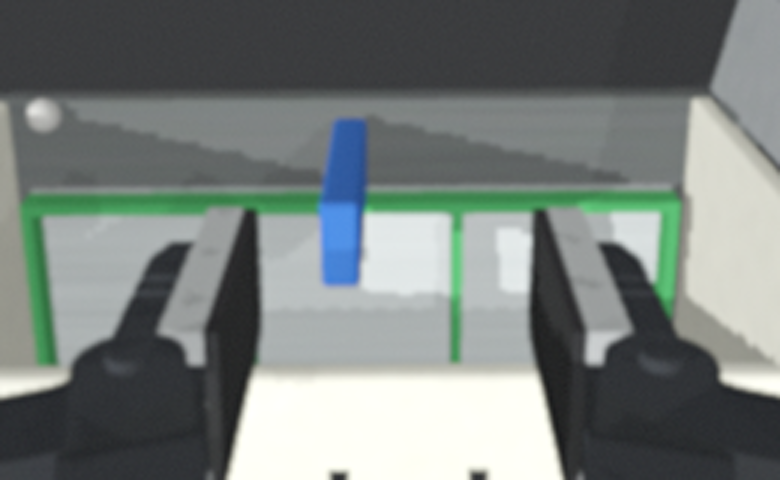

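View pics/d2.png

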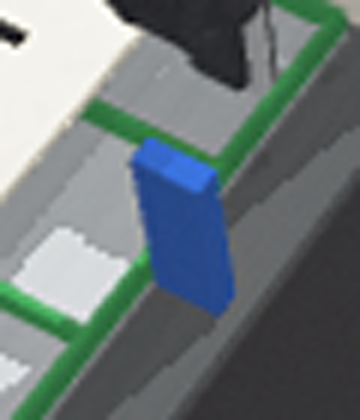

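The crops show the tab's top face quad clearly in both views. It measures 37x80 px in the wrist crop at (320..357, 203..284). I triangulate its corners and get the tray frame from the green walls.

Run:
```python
from h import *
np.set_printoptions(precision=4,suppress=True)
w=cam('wrist');d=cam('side')
W=lambda u,v:(180+u/3,180+v/3);D=lambda u,v:(230+u/6,230+v/6)
a=[(320,203),(357,203),(324,284),(357,283)];b=[(216,165),(205,192),(147,137),(133,160)]
P=[]
for x,y in zip(a,b):
    p,e=tri(w,W(*x),d,D(*y)); P.append(p); print(p,e,plane(w,[W(*x)],.09)[0],plane(d,[D(*y)],.09)[0])
print(np.mean(P,0))
s=cam('scene'); print(tri(w,np.mean([W(*x) for x in a],0),d,np.mean([D(*x) for x in b],0)))
print('tray front wall inner corners',plane(w,[W(43,212),W(660,212)],.028),'outer',plane(w,[W(24,197),W(680,194)],.028))
```

```text
[0.6186 0.1425 0.0873] 0.00034263139455581346 [0.6176 0.1428 0.09  ] [0.6173 0.144  0.09  ]
[0.6173 0.1538 0.0892] 0.00305268821989255 [0.6186 0.1537 0.09  ] [0.6154 0.1546 0.09  ]
[0.6466 0.1404 0.0842] 0.0012917596712120072 [0.6442 0.1409 0.09  ] [0.6432 0.1438 0.09  ]
[0.6459 0.1508 0.0856] 0.0021901267515058633 [0.6448 0.1509 0.09  ] [0.6428 0.1536 0.09  ]
[0.6321 0.1469 0.0866]
(array([0.632 , 0.1469, 0.0865]), np.float64(0.00158507186232231))
tray front wall inner corners [[0.6388 0.0356 0.028 ]
 [0.66   0.2571 0.028 ]] outer [[0.6324 0.03   0.028 ]
 [0.6536 0.2644 0.028 ]]
```

Request:
move_arm:
  moves: [0.033, -0.011, 0, 0, 0.04, 0.065, -0.0225, 0, 0, 0.04, 0.065, -0.0225, 0, 0, 0.04, 0.065, -0.0225, -0.03, 0, 0.04, 0.065, -0.0225, -0.06, 0, 0.04, 0.065, -0.0225, -0.09, 0, 0.04, 0.065, -0.0225, -0.12, 0, 0.04, 0.065, -0.0225, -0.14, 0, 0.04, 0.065, -0.0225, -0.155, 0, 0.04, 0.065, -0.0225, -0.167, 0, 0.04, 0.065, -0.0225, -0.167, 0, 0.04, 0.065, -0.0225, -0.167, 0, 0.04]

```text
clock: 3.25
tcp_pos: [0.6306, 0.1472, 0.0717]
orientation: [-0.001, 0.048, 0.999, -0.0]
wrist_force: [-0.0, 0.3, 0.4]
finger_gap: 0.0402
grip_force: 0.0
```

Request:
move_arm:
  moves: [0, 0, 0, 0, 0.0, 0, 0, 0, 0, 0.0, 0, 0, 0, 0, 0.0, 0, 0, 0, 0, 0.0, 0, 0, 0, 0, 0.0, 0, 0, 0, 0, 0.0, 0, 0, 0, 0, 0.0, 0, 0, 0, 0, 0.0]
  newtons: 60

```text
clock: 3.92
tcp_pos: [0.6323, 0.1481, 0.0739]
orientation: [0.001, 0.047, 0.999, 0.001]
wrist_force: [0.7, 4.7, 6.7]
finger_gap: 0.0111
grip_force: 59.9
```

Request:
move_arm:
  moves: [-0.012, 0.0011, 0, 0, 0, -0.024, 0.0022, 0, 0, 0, -0.036, 0.0033, 0, 0, 0, -0.048, 0.0045, 0, 0, 0, -0.06, 0.0056, 0, 0, 0, -0.072, 0.0067, 0, 0, 0, -0.084, 0.0078, 0, 0, 0, -0.096, 0.009, 0, 0, 0, -0.108, 0.01, 0, 0, 0, -0.116, 0.0108, 0, 0, 0, -0.124, 0.0116, 0, 0, 0, -0.13, 0.0121, 0, 0, 0]

```text
clock: 4.92
tcp_pos: [0.5037, 0.1594, 0.0739]
orientation: [0.003, 0.048, 0.999, 0.0]
wrist_force: [-0.5, 1.8, 9.7]
finger_gap: 0.0109
grip_force: 61.4
```

Request:
move_arm:
  moves: [-0.002, 0, 0, 0, 0, -0.002, 0, 0, 0, 0, -0.002, 0, 0, 0, 0, -0.002, 0, 0, 0, 0, -0.002, 0, 0, 0, 0]

```text
clock: 5.33
tcp_pos: [0.5026, 0.1595, 0.0739]
orientation: [0.003, 0.048, 0.999, 0.0]
wrist_force: [6.1, 2.2, 3.6]
finger_gap: 0.0107
grip_force: 60.5
```

Request:
move_arm:
  moves: [0.002, 0, 0, 0, 0.04, 0.002, 0, 0, 0, 0.04, 0.002, 0, 0, 0, 0.04, 0.002, 0, 0, 0, 0.04, 0.002, 0, 0.03, 0, 0.04, 0.002, 0, 0.065, 0, 0.04, 0.002, 0, 0.1, 0, 0.04, 0.002, 0, 0.14, 0, 0.04, 0.002, 0, 0.165, 0, 0.04, 0.002, 0, 0.165, 0, 0.04, 0.002, 0, 0.165, 0, 0.04]

```text
clock: 6.25
tcp_pos: [0.5019, 0.1594, 0.2387]
orientation: [0.001, 0.048, 0.999, 0.0]
wrist_force: [0.5, -0.6, -0.8]
finger_gap: 0.0396
grip_force: 0.0
```

Run:
```python
from h import *
np.set_printoptions(precision=4,suppress=True)
for i in range(3):w=cam('wrist')
d=cam('side');print(env.get_state()['tcp_pos'],env.get_state()['joint_pos'])
for col in('blue','green'):
  for ce,st,m in blobs(w,col,60):
    print(col,ce,st)
    if st[3]<130 and col=='green':
        k=np.argwhere(m)[:,::-1]; r=cv2.minAreaRect((plane(w,k,.028)[:,:2]*1000).astype(np.float32)); print(r)
# tray in side view: all green pixels near
g=np.concatenate([np.argwhere(b[2])[:,::-1] for b in blobs(d,'green',20) if b[0][1]>215])
P=plane(d,g,.028)[:,:2]; r=cv2.minAreaRect((P*1000).astype(np.float32)); print('side tray',r,cv2.boxPoints(r))
for c,n in((d,'side'),(cam('scene'),'scene')):
    for z,col in(('red',0),('green',0)):
        for ce,st,m in blobs(c,z,30):
            if (n=='side' and 300<ce[0]<450 or n=='scene' and 285<ce[0]<375) and 20<st[4]<130: print(n,z,ce,plane(c,[ce],.04)[0][:2])
save(w,'w3.png',s=1.2)
```

```text
[0.5    0.1591 0.2354] [ 0.1549  0.22   -0.088   1.2665  0.      0.2508]
blue [311.9 181.8] [304 160  16  46 596]
green [315.  226.2] [ 195  187  236   78 3352]
((556.0809326171875, 153.85227966308594), (240.4285125732422, 84.85492706298828), 84.87981414794922)
side tray ((556.01318359375, 156.96322631835938), (240.913818359375, 85.54602813720703), 84.93708038330078) [[502.7768  40.751 ]
 [587.989   33.2016]
 [609.2496 273.1754]
 [524.0374 280.7249]]
side red [357.5 115.9] [ 0.6404 -0.4001]
side red [395.3 147.1] [ 0.5037 -0.3225]
side red [392.9 158.4] [ 0.4955 -0.2797]
side green [432.  158.6] [ 0.4053 -0.3208]
side green [429.3 170.2] [ 0.3999 -0.2776]
side green [421.5 185. ] [ 0.403 -0.221]
side green [419.6 197.4] [ 0.3955 -0.1806]
scene red [328.6 158.3] [ 0.5058 -0.3204]
scene red [297.9 179. ] [ 0.62   -0.2145]
```

View pics/w3.png

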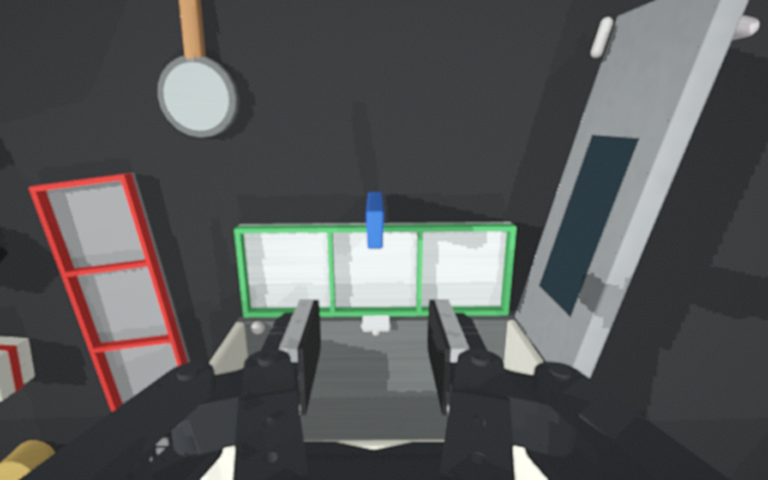

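The tray is out at its stop and empty; its centre is ~(0.557,0.155). The candidates seen in the scene and side pictures are:
- Green-tagged boxes at side (432,159) and (421,185).
- Red-tagged boxes at side (395,147) and (338,160).
- Orange, black and turquoise cubes, which carry no tag and are left alone.

I confirm with one crop while going to the first green one.

Request:
move_arm:
  moves: [-0.01, -0.04, 0, 0.1, 0.064, -0.02, -0.08, 0, 0.2, 0.064, -0.03, -0.12, 0, 0.3, 0.064, -0.041, -0.16, 0, 0.394, 0.064, -0.051, -0.2, 0, 0.394, 0.064, -0.061, -0.24, 0, 0.394, 0.064, -0.071, -0.28, 0, 0.394, 0.064, -0.081, -0.32, 0, 0.394, 0.064, -0.091, -0.355, 0, 0.394, 0.064, -0.095, -0.375, -0.02, 0.394, 0.064, -0.097, -0.381, -0.04, 0.394, 0.064, -0.097, -0.381, -0.04, 0.394, 0.064]

```text
clock: 7.5
tcp_pos: [0.4015, -0.2219, 0.193]
orientation: [-0.003, -0.147, 0.989, 0.003]
wrist_force: [-1.6, 0.4, -0.4]
finger_gap: 0.064
grip_force: 0.0
```

```bash
cat >> h.py <<'E'
def lids(c,z=.04,box=None):
    for col in('red','green'):
        for ce,st,m in blobs(c,col,25):
            P=(plane(c,np.argwhere(m)[:,::-1],z)[:,:2]*1000).astype(np.float32); r=cv2.minAreaRect(P)
            if 20<min(r[1]) and max(r[1])<34: print(col,ce,'xy',np.array(r[0]).round(1),'size',np.array(r[1]).round(1),'ang',round(r[2],1))
E
python3 - <<'E'
from h import *
np.set_printoptions(precision=4,suppress=True)
for i in range(4):w=cam('wrist')
d=cam('side')
t=env.get_state();print(t['tcp_pos'],t['orientation'])
print('wrist');lids(w);print('side');lids(d);print('scene');lids(cam('scene'))
save(w,'w4.png',s=1.2)
E
```

```text
[ 0.4049 -0.2211  0.1982] [ 0.0004 -0.1493  0.9888 -0.0002]
wrist
red [170.7 256.3] xy [ 504.7 -324.7] size [27.  27.1] ang 9.9
green [194.9 154.8] xy [ 406.6 -322.9] size [27.2 27.4] ang 12.7
green [309.5 185.6] xy [ 403.7 -223. ] size [27.  27.1] ang 14.9
side
red [395.3 147.1] xy [ 503.5 -322.5] size [27.2 27.4] ang 10.7
red [337.7 159.8] xy [ 620.2 -216. ] size [26.9 26.7] ang 78.9
green [432.  158.6] xy [ 405.7 -320.9] size [27.3 27.7] ang 11.0
green [421.5 185. ] xy [ 402.9 -221. ] size [26.4 27.2] ang 17.1
scene
red [328.6 158.3] xy [ 506.  -320.5] size [25.8 23.9] ang 11.5
red [297.9 179. ] xy [ 620.  -214.5] size [22.  27.1] ang 81.4
green [356.8 156.1] xy [ 407.8 -319.5] size [27.6 23. ] ang 15.5
green [363.5 172.2] xy [ 403.8 -220.1] size [26.9 24.4] ang 14.6
```

View pics/w4.png

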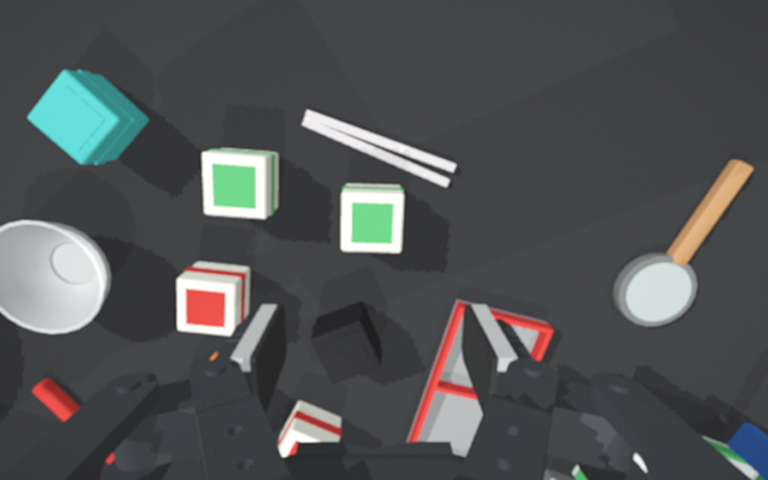

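The wrist picture shows both green-tagged boxes at (240,186) and (372,218), and a red-tagged one at (206,305). The plain turquoise and black cubes have no tags. Tweezers lie ~20 mm from the near green box, so I use a narrower opening.

Request:
move_arm:
  moves: [-0.001, -0.001, -0.03, -0.03, 0.058, -0.001, -0.001, -0.06, -0.03, 0.058, -0.001, -0.001, -0.09, -0.03, 0.058, -0.001, -0.001, -0.12, -0.03, 0.058, -0.001, -0.001, -0.145, -0.03, 0.058, -0.001, -0.001, -0.165, -0.03, 0.058, -0.001, -0.001, -0.176, -0.03, 0.058, -0.001, -0.001, -0.176, -0.03, 0.058, -0.001, -0.001, -0.176, -0.03, 0.058, -0.001, -0.001, -0.176, -0.03, 0.03, -0.001, -0.001, -0.176, -0.03, 0.03, -0.001, -0.001, -0.176, -0.03, 0.03]
  newtons: 50

```text
clock: 8.8
tcp_pos: [0.4046, -0.2234, 0.0229]
orientation: [0.001, -0.134, 0.991, -0.001]
wrist_force: [0.4, 0.7, 5.4]
finger_gap: 0.0431
grip_force: 52.0
```

Request:
move_arm:
  moves: [0, 0, 0, 0, 0.03, 0, 0, 0, 0, 0.03, 0, 0, 0, 0, 0.03]

```text
clock: 9.05
tcp_pos: [0.4046, -0.2235, 0.0229]
orientation: [0.001, -0.134, 0.991, -0.001]
wrist_force: [1.1, 0.8, 7.5]
finger_gap: 0.043
grip_force: 52.2
```

Request:
move_arm:
  moves: [0, 0, 0.03, 0, 0.03, 0, 0, 0.07, 0, 0.03, 0, 0, 0.11, 0, 0.03, 0.01, 0.02, 0.14, 0, 0.03, 0.027, 0.055, 0.14, -0.06, 0.03, 0.044, 0.09, 0.14, -0.12, 0.03, 0.061, 0.125, 0.14, -0.18, 0.03, 0.079, 0.16, 0.14, -0.24, 0.03, 0.096, 0.195, 0.14, -0.3, 0.03, 0.113, 0.23, 0.14, -0.36, 0.03, 0.13, 0.265, 0.14, -0.366, 0.03, 0.147, 0.299, 0.14, -0.366, 0.03]

```text
clock: 10.05
tcp_pos: [0.5507, 0.0784, 0.1618]
orientation: [0.0, 0.049, 0.999, -0.0]
wrist_force: [-0.0, -0.4, 0.0]
finger_gap: 0.0435
grip_force: 51.5
```

Request:
move_arm:
  moves: [0, 0, 0, 0, 0.03, 0, 0, 0, 0, 0.03, 0, 0, 0, 0, 0.03]

```text
clock: 10.3
tcp_pos: [0.5497, 0.0763, 0.1612]
orientation: [-0.0, 0.049, 0.999, -0.0]
wrist_force: [-0.3, -0.3, -0.4]
finger_gap: 0.0433
grip_force: 51.5
```

Run:
```python
from h import *
np.set_printoptions(precision=4,suppress=True)
for i in range(3): w=cam('wrist')
t=env.get_state();print(t['tcp_pos'],t['orientation'],t['finger_gap'])
save(w,'w5.png',s=1.2)
d=cam('side');print(tri(d,(0,0),w,(0,0))[1]); lids(d,.165); lids(cam('scene'),.165)
for ce,st,m in blobs(w,'green',100): print(ce,st)
```

```text
[0.5497 0.0751 0.1614] [-0.0002  0.0498  0.9988 -0.0001] 0.042872898570156
0.004114011886400992
red [395.3 147.1] xy [ 472.4 -184.5] size [22.9 23.1] ang 10.7
red [338.4 159.8] xy [570.8 -94.7] size [22.7 22.5] ang 78.9
green [432.  158.6] xy [ 390.  -183.1] size [23.  23.3] ang 11.0
[499.4 197.8] [ 367  137  208  105 4472]
[318.7 181.3] [ 256  140  163   92 2389]
[311.2 295.7] [ 273  263   78   67 5086]
```

View pics/w5.png

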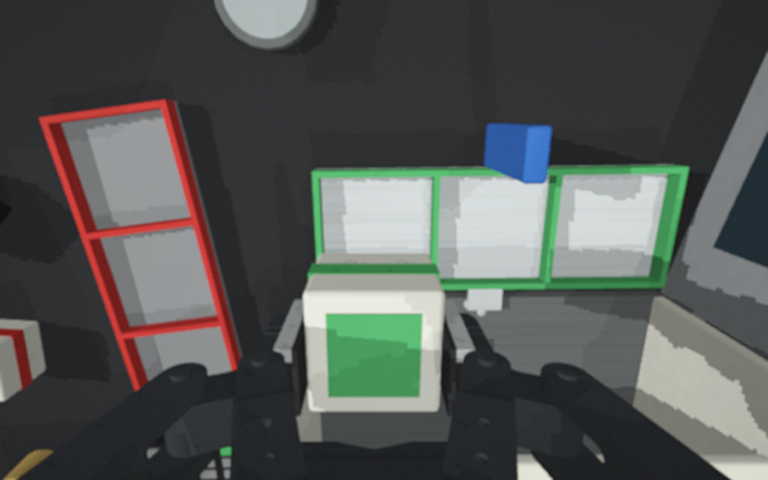

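The held box is level between the pads. The empty nest a lies behind it at ~(375,215), with tray front outer corners at (313,170) and (688,167).

Run:
```python
from h import *
np.set_printoptions(precision=4,suppress=True)
w=cam('wrist')
P=plane(w,np.array([(313,170),(688,167),(665,288)])/1.2,.028)[:,:2];print(P,np.linalg.norm(P[1]-P[0]),np.linalg.norm(P[1]-P[2]))
y=(P[1]-P[0]);y/=np.linalg.norm(y);x=np.array([y[1],-y[0]]);c=(P[0]+P[1])/2+x*.041
print('centre',c,'yaw',np.arctan2(x[1],x[0]));[print(n,c+k*.078*y) for n,k in zip('abc',(-1,0,1))]
t=env.get_state()
# held lid corner height: lid tag centre ray at tcp xy
ce=np.array((374,355))/1.2
o,dd=ray(w,[ce]);k=(t['tcp_pos'][0]-o[0])/dd[0][0];print('lid at tcp x:',o+dd[0]*k,t['tcp_pos'])
```

```text
[[0.5051 0.04  ]
 [0.5273 0.2759]
 [0.6096 0.2697]] 0.2369730597814136 0.08246089969905712
centre [0.557  0.1541] yaw -0.09417321587501598
a [0.5497 0.0764]
b [0.557  0.1541]
c [0.5644 0.2317]
lid at tcp x: [0.55   0.0744 0.1773] [0.55   0.0752 0.1615]
```

Request:
move_arm:
  moves: [0, 0, -0.03, 0, 0.03, 0, 0, -0.06, 0, 0.03, 0, 0, -0.085, 0, 0.03, 0, 0, -0.102, 0, 0.03, 0, 0, -0.112, 0, 0.03, 0, 0, -0.12, 0, 0.03, 0, 0, -0.12, 0, 0.03, 0, 0, -0.12, 0, 0.03]

```text
clock: 11.27
tcp_pos: [0.5507, 0.0761, 0.0418]
orientation: [0.0, 0.049, 0.999, 0.0]
wrist_force: [0.8, -0.1, -0.7]
finger_gap: 0.0429
grip_force: 51.6
```

Request:
move_arm:
  moves: [0, 0, 0, 0, 0.054, 0, 0, 0, 0, 0.054, 0, 0, 0, 0, 0.054, 0, 0, 0, 0, 0.054, 0, 0, 0.03, 0, 0.054, 0, 0, 0.06, 0, 0.054, 0, 0, 0.1, 0, 0.054, 0, 0, 0.14, 0, 0.054, 0, 0, 0.16, 0, 0.054, 0, 0, 0.16, 0, 0.054]

```text
clock: 12.1
tcp_pos: [0.5535, 0.0764, 0.2078]
orientation: [0.005, 0.049, 0.999, 0.0]
wrist_force: [0.8, 0.3, -0.3]
finger_gap: 0.0544
grip_force: 0.0
```

Run:
```python
from h import *
np.set_printoptions(precision=4,suppress=True)
for i in range(4):w=cam('wrist')
t=env.get_state();print(t['tcp_pos'],t['orientation'])
print('wrist .056');lids(w,.056);d=cam('side');print('side .056');lids(d,.056);print('side .04');lids(d)
for ce,st,m in blobs(w,'blue',100): print('tab',ce,plane(w,[ce],.08))
```

```text
[0.5494 0.0764 0.2001] [-0.001   0.0488  0.9988  0.    ]
wrist .056
red [ 12.1 286. ] xy [ 611.6 -200.4] size [23.3 26. ] ang 80.0
green [311.  190.5] xy [550.5  75.2] size [26.9 26.6] ang 84.4
side .056
red [395.6 157.9] xy [ 486.3 -267.8] size [26.3 26.3] ang 8.5
red [339.1 159.9] xy [ 613.8 -200.5] size [26.3 26.2] ang 78.9
green [432.  158.6] xy [ 403.7 -303.3] size [26.7 27.1] ang 11.0
green [312.  253.5] xy [550.3  77. ] size [27.6 28.1] ang 84.0
side .04
red [395.6 157.9] xy [ 490.  -284.7] size [26.9 26.9] ang 8.5
red [339.1 159.9] xy [ 620.2 -216. ] size [26.9 26.7] ang 78.9
green [432.  158.6] xy [ 405.7 -320.9] size [27.3 27.7] ang 11.0
green [312.  253.5] xy [555.4  67.1] size [28.1 28.6] ang 84.0
tab [413.  120.2] [[0.4995 0.1536 0.08  ]]
```

Request:
move_arm:
  moves: [-0.013, -0.036, 0, 0.03, 0.06, -0.026, -0.072, 0, 0.06, 0.06, -0.039, -0.108, 0, 0.09, 0.06, -0.052, -0.144, 0, 0.12, 0.06, -0.065, -0.18, 0, 0.15, 0.06, -0.078, -0.216, 0, 0.18, 0.06, -0.091, -0.252, 0, 0.21, 0.06, -0.104, -0.288, 0, 0.24, 0.06, -0.117, -0.324, 0, 0.27, 0.06, -0.13, -0.36, 0, 0.305, 0.06, -0.14, -0.39, 0, 0.305, 0.06, -0.1435, -0.399, 0, 0.305, 0.06]

```text
clock: 13.35
tcp_pos: [0.4048, -0.3262, 0.1995]
orientation: [-0.001, -0.101, 0.995, 0.0]
wrist_force: [0.5, -0.8, -0.2]
finger_gap: 0.06
grip_force: 0.0
```

Run:
```python
from h import *
np.set_printoptions(precision=4,suppress=True)
for i in range(5):w=cam('wrist')
t=env.get_state();print(t['tcp_pos'],t['orientation'])
print('wrist');lids(w);d=cam('side');print('side');lids(d)
```

```text
[ 0.4067 -0.3211  0.2005] [-0.0005 -0.1039  0.9946  0.0011]
wrist
red [329.2 278.2] xy [ 491.  -286.8] size [26.7 26.7] ang 8.9
green [310.2 185.5] xy [ 406.8 -322.9] size [26.9 26.4] ang 12.4
side
red [395.7 157.8] xy [ 490.1 -284.9] size [26.8 27.5] ang 8.8
red [337.7 159.8] xy [ 620.2 -216. ] size [26.9 26.7] ang 78.9
green [432.  158.6] xy [ 405.7 -320.9] size [27.3 27.7] ang 11.0
green [312.  253.5] xy [555.4  67.1] size [28.1 28.6] ang 84.0
```

Request:
move_arm:
  moves: [0, -0.001, -0.03, 0, 0.06, 0, -0.001, -0.06, 0, 0.06, 0, -0.001, -0.09, 0, 0.06, 0, -0.001, -0.12, 0, 0.06, 0, -0.001, -0.145, 0, 0.06, 0, -0.001, -0.165, 0, 0.06, 0, -0.001, -0.179, 0, 0.06, 0, -0.001, -0.179, 0, 0.06, 0, -0.001, -0.179, 0, 0.03, 0, -0.001, -0.179, 0, 0.03, 0, -0.001, -0.179, 0, 0.03, 0, -0.001, -0.179, 0, 0.03]
  newtons: 50

```text
clock: 14.65
tcp_pos: [0.4076, -0.3242, 0.0236]
orientation: [0.001, -0.104, 0.995, -0.001]
wrist_force: [0.0, -0.4, -0.4]
finger_gap: 0.0433
grip_force: 51.7
```

Request:
move_arm:
  moves: [0, 0, 0, 0, 0.03, 0, 0, 0, 0, 0.03, 0, 0, 0.03, 0, 0.03, 0, 0, 0.07, 0, 0.03, 0, 0, 0.11, 0, 0.03, 0, 0, 0.14, 0, 0.03, 0, 0, 0.16, 0, 0.03, 0, 0, 0.16, 0, 0.03]

```text
clock: 15.32
tcp_pos: [0.4087, -0.3259, 0.1878]
orientation: [0.003, -0.103, 0.995, -0.004]
wrist_force: [-0.0, -0.3, -0.6]
finger_gap: 0.043
grip_force: 51.9
```

Request:
move_arm:
  moves: [0.01, 0.036, 0, -0.03, 0.03, 0.02, 0.072, 0, -0.06, 0.03, 0.031, 0.108, 0, -0.09, 0.03, 0.041, 0.144, 0, -0.12, 0.03, 0.051, 0.18, 0, -0.15, 0.03, 0.061, 0.216, 0, -0.18, 0.03, 0.072, 0.252, 0, -0.21, 0.03, 0.082, 0.288, 0, -0.24, 0.03, 0.092, 0.324, 0, -0.27, 0.03, 0.102, 0.36, 0, -0.305, 0.03, 0.113, 0.396, 0, -0.305, 0.03, 0.12, 0.42, 0, -0.305, 0.03]

```text
clock: 16.32
tcp_pos: [0.5267, 0.0993, 0.1814]
orientation: [-0.0, 0.048, 0.999, 0.0]
wrist_force: [0.0, -0.3, -1.1]
finger_gap: 0.0432
grip_force: 51.8
```

Request:
move_arm:
  moves: [0.01, 0.035, 0, 0, 0.03, 0.02, 0.07, 0, 0, 0.03, 0.03, 0.105, 0, 0, 0.03, 0.036, 0.125, 0, 0, 0.03, 0.038, 0.135, 0, 0, 0.03, 0.038, 0.135, 0, 0, 0.03, 0.038, 0.135, 0, 0, 0.03, 0.038, 0.135, 0, 0, 0.03]

```text
clock: 16.98
tcp_pos: [0.5642, 0.23, 0.1818]
orientation: [-0.001, 0.049, 0.999, -0.0]
wrist_force: [0.6, 0.2, -0.3]
finger_gap: 0.0431
grip_force: 51.8
```

Run:
```python
from h import *
np.set_printoptions(precision=4,suppress=True)
for i in range(3):w=cam('wrist')
t=env.get_state();print(t['tcp_pos'],t['orientation'],t['finger_gap'])
print('side .056');lids(cam('side'),.056)
for ce,st,m in blobs(w,'green',100): print(ce,st)
```

```text
[0.5646 0.2299 0.1825] [-0.      0.0498  0.9988 -0.    ] 0.04290481618841491
side .056
red [395.6 157.9] xy [ 486.3 -267.8] size [26.3 26.3] ang 8.5
red [337.7 159.8] xy [ 613.8 -200.5] size [26.4 26.2] ang 78.9
green [312.  253.5] xy [550.3  77. ] size [27.6 28.1] ang 84.0
[222.3 186.5] [  73  136  295   99 5011]
[152.1 188.7] [144 165  14  51 191]
[112.4 197.4] [  92  181   42   34 1243]
[311.2 295.2] [ 272  262   79   68 5161]
```

Request:
move_arm:
  moves: [0, 0, -0.035, 0, 0.03, 0, 0, -0.07, 0, 0.03, 0, 0, -0.1, 0, 0.03, 0, 0, -0.12, 0, 0.03, 0, 0, -0.132, 0, 0.03, 0, 0, -0.141, 0, 0.03, 0, 0, -0.141, 0, 0.03, 0, 0, -0.141, 0, 0.03]

```text
clock: 17.85
tcp_pos: [0.5651, 0.2309, 0.0417]
orientation: [0.0, 0.049, 0.999, 0.0]
wrist_force: [0.2, 0.5, -1.0]
finger_gap: 0.0432
grip_force: 51.8
```

Request:
move_arm:
  moves: [0, 0, 0, 0, 0.054, 0, 0, 0, 0, 0.054, 0, 0, 0, 0, 0.054, 0, 0, 0, 0, 0.054, 0, 0, 0.03, 0, 0.054, 0, 0, 0.06, 0, 0.054, 0, 0, 0.1, 0, 0.054, 0, 0, 0.14, 0, 0.054, 0, 0, 0.16, 0, 0.054, 0, 0, 0.16, 0, 0.054]

```text
clock: 18.68
tcp_pos: [0.5678, 0.2322, 0.2082]
orientation: [0.005, 0.049, 0.999, 0.002]
wrist_force: [1.1, 1.3, 0.4]
finger_gap: 0.0541
grip_force: 0.0
```

Run:
```python
from h import *
np.set_printoptions(precision=4,suppress=True)
for i in range(4):w=cam('wrist')
t=env.get_state();print(t['tcp_pos'],t['orientation'])
print('wrist .056');lids(w,.056);d=cam('side');print('side .056');lids(d,.056);print('side .04');lids(d)
for ce,st,m in blobs(w,'blue',100): print('tab',ce,plane(w,[ce],.08))
save(d,'d6.png',s=1.25)
```

```text
[0.5639 0.2311 0.1999] [-0.0011  0.0488  0.9988 -0.0003]
wrist .056
green [311. 190.] xy [564.5 229.9] size [27.1 27.4] ang 85.1
green [122.6 191.2] xy [550.1  75. ] size [27.9 27.4] ang 84.1
side .056
red [395.6 157.9] xy [ 486.3 -267.8] size [26.3 26.3] ang 8.5
red [337.7 159.8] xy [ 613.8 -200.5] size [26.4 26.2] ang 78.9
green [312.  253.5] xy [550.3  77. ] size [27.6 28.1] ang 84.0
green [269.  313.4] xy [564.8 231.6] size [28.3 28.3] ang 84.0
side .04
red [395.6 157.9] xy [ 490.  -284.7] size [26.9 26.9] ang 8.5
red [337.7 159.8] xy [ 620.2 -216. ] size [26.9 26.7] ang 78.9
green [312.  253.5] xy [555.4  67.1] size [28.1 28.6] ang 84.0
green [269.  313.4] xy [570.1 224.9] size [28.9 28.9] ang 84.0
tab [210.  121.3] [[0.5004 0.1639 0.08  ]]
```

View pics/d6.png

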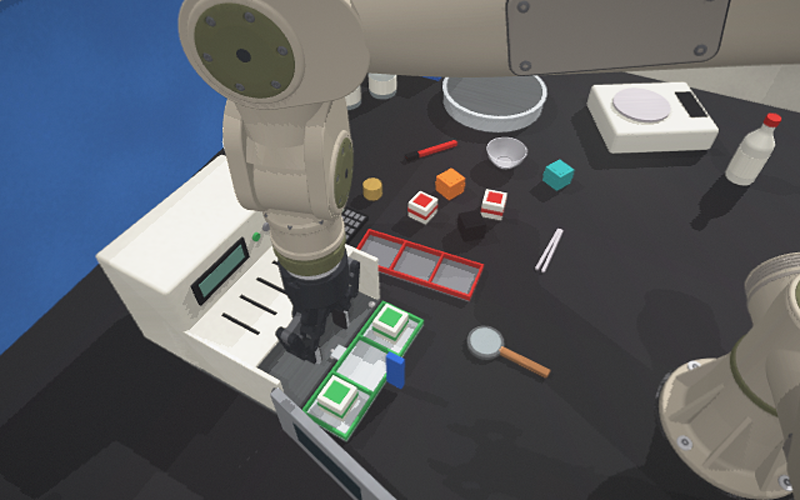

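Both green boxes sit in nests a and c, and the red boxes remain at (423,205) and (494,203). The black cube (470,222) is close to the latter, so I check the clearances.

Run:
```python
from h import *
np.set_printoptions(precision=4,suppress=True)
d=cam('side');h=cv2.cvtColor(d['pixels'],cv2.COLOR_RGB2HSV)
save(d,'d7.png',(300,120,460,240),5)
print('black top?',plane(d,[(376,171)],.04),'orange',plane(d,[(361,141)],.04))
```

```text
black top? [[ 0.5186 -0.2194  0.04  ]] orange [[ 0.593 -0.307  0.04 ]]
```

View pics/d7.png

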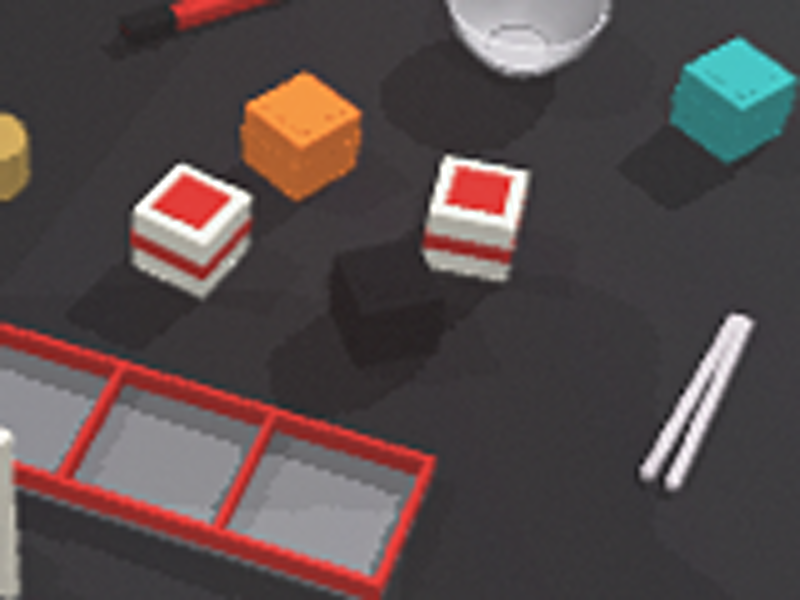

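Request:
move_arm:
  moves: [-0.005, -0.038, 0, -0.11, 0.06, -0.011, -0.076, 0, -0.22, 0.06, -0.016, -0.114, 0, -0.33, 0.06, -0.022, -0.152, 0, -0.44, 0.06, -0.027, -0.19, 0, -0.55, 0.06, -0.032, -0.228, 0, -0.66, 0.06, -0.038, -0.266, 0, -0.77, 0.06, -0.043, -0.304, 0, -0.88, 0.06, -0.049, -0.342, 0, -0.99, 0.06, -0.054, -0.38, 0, -1.1, 0.06, -0.06, -0.418, 0, -1.21, 0.06, -0.065, -0.455, 0, -1.32, 0.06]

```text
clock: 19.98
tcp_pos: [0.4984, -0.2251, 0.1999]
orientation: [-0.001, 0.653, 0.757, -0.0]
wrist_force: [0.6, 0.1, -0.2]
finger_gap: 0.06
grip_force: 0.0
```

Request:
move_arm:
  moves: [-0.004, -0.03, 0, 0, 0.06, -0.008, -0.055, 0, 0, 0.06, -0.0085, -0.063, 0, 0, 0.06, -0.0085, -0.063, 0, 0, 0.06, -0.0085, -0.063, 0, 0, 0.06]

```text
clock: 20.4
tcp_pos: [0.4907, -0.286, 0.2002]
orientation: [-0.001, 0.651, 0.759, 0.0]
wrist_force: [0.8, -0.2, 0.1]
finger_gap: 0.0602
grip_force: 0.0
```

Run:
```python
from h import *
np.set_printoptions(precision=4,suppress=True)
for i in range(4):w=cam('wrist')
t=env.get_state();print(t['tcp_pos'],t['orientation'],t['joint_pos'])
print('wrist');lids(w);d=cam('side');print('side');lids(d)
```

```text
[ 0.4915 -0.2851  0.2013] [-0.0003  0.6502  0.7597  0.0001] [-0.667   0.3136 -0.047   1.2107  0.0003  0.7487]
wrist
red [477.1 128.7] xy [ 619.6 -217.6] size [27.1 27.2] ang 80.0
red [310.9 185.6] xy [ 490.6 -287.1] size [26.6 27. ] ang 8.8
side
red [395.7 157.8] xy [ 490.1 -284.9] size [26.8 27.5] ang 8.8
red [337.7 159.8] xy [ 620.2 -216. ] size [26.9 26.7] ang 78.9
green [312.  253.5] xy [555.4  67.1] size [28.1 28.6] ang 84.0
green [269.  313.4] xy [570.1 224.9] size [28.9 28.9] ang 84.0
```

Request:
move_arm:
  moves: [0, -0.001, -0.03, 0, 0.06, 0, -0.001, -0.06, 0, 0.06, 0, -0.001, -0.09, 0, 0.06, 0, -0.001, -0.12, 0, 0.06, 0, -0.001, -0.145, 0, 0.06, 0, -0.001, -0.165, 0, 0.06, 0, -0.001, -0.179, 0, 0.06, 0, -0.001, -0.179, 0, 0.06, 0, -0.001, -0.179, 0, 0.03, 0, -0.001, -0.179, 0, 0.03, 0, -0.001, -0.179, 0, 0.03, 0, -0.001, -0.179, 0, 0.03]
  newtons: 50

```text
clock: 21.65
tcp_pos: [0.4922, -0.2882, 0.0237]
orientation: [0.001, 0.651, 0.759, 0.0]
wrist_force: [0.1, -0.3, -0.4]
finger_gap: 0.043
grip_force: 52.0
```

Request:
move_arm:
  moves: [0, 0, 0, 0, 0.03, 0, 0, 0, 0, 0.03, 0, 0, 0.03, 0, 0.03, 0, 0, 0.07, 0, 0.03, 0, 0, 0.11, 0, 0.03, 0, 0, 0.12, 0, 0.03, 0, 0.035, 0.12, -0.06, 0.03, 0, 0.07, 0.12, -0.117, 0.03, 0.001, 0.105, 0.12, -0.117, 0.03, 0.002, 0.14, 0.12, -0.117, 0.03, 0.003, 0.175, 0.12, -0.117, 0.03, 0.004, 0.2, 0.12, -0.117, 0.03]

```text
clock: 22.65
tcp_pos: [0.4946, -0.0851, 0.1423]
orientation: [-0.0, 0.694, 0.72, 0.0]
wrist_force: [0.1, -0.5, -0.9]
finger_gap: 0.0429
grip_force: 52.2
```

Run:
```python
from h import *
np.set_printoptions(precision=4,suppress=True)
for i in range(4):w=cam('wrist')
t=env.get_state();print(t['tcp_pos'],t['orientation'],t['finger_gap'])
for ce,st,m in blobs(w,'red',100):
    print(ce,st)
    k=np.argwhere(m)[:,::-1]; r=cv2.minAreaRect((plane(w,k,.016)[:,:2]*1000).astype(np.float32)); print(r, cv2.boxPoints(r))
save(w,'w8.png',s=1.2)
```

```text
[ 0.4954 -0.0872  0.1425] [ 0.0004  0.6936  0.7203 -0.    ] 0.04289899586827059
[440.1 194.3] [ 256  143  323  105 7306]
((571.6656494140625, -85.31079864501953), (242.86595153808594, 83.87384796142578), 2.081451892852783) [[ 448.7897  -47.812 ]
 [ 451.8359 -131.6305]
 [ 694.5416 -122.8096]
 [ 691.4954  -38.9911]]
[311.2 292.6] [ 272  260   79   67 5074]
((497.5804443359375, -173.7239990234375), (64.50130462646484, 63.462589263916016), 2.245997190475464) [[ 464.111  -143.281 ]
 [ 466.5981 -206.6948]
 [ 531.0499 -204.167 ]
 [ 528.5627 -140.7532]]
```

View pics/w8.png

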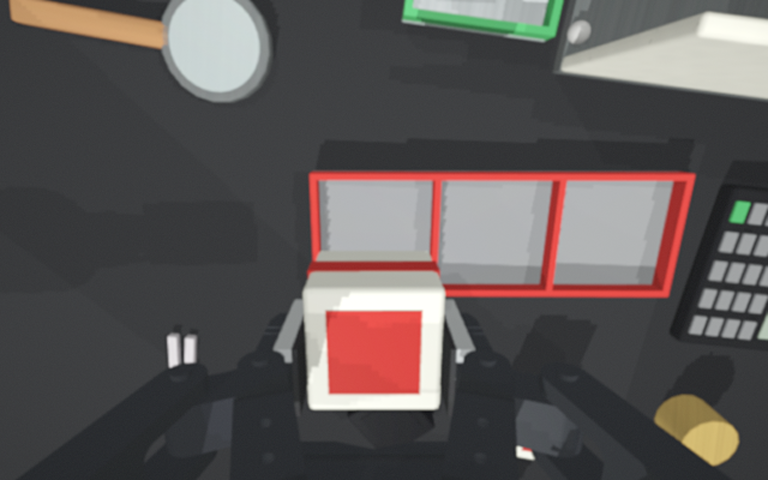

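The held red box is straight, above the rack's near nest (rack outer corners (310,173) to (693,173)). It is aligned within 1–2 mm, so I lower it.

Request:
move_arm:
  moves: [0, 0, -0.03, 0, 0.03, 0, 0, -0.06, 0, 0.03, 0, 0, -0.085, 0, 0.03, 0, 0, -0.1, 0, 0.03, 0, 0, -0.113, 0, 0.03, 0, 0, -0.113, 0, 0.03, 0, 0, -0.113, 0, 0.03]

```text
clock: 23.43
tcp_pos: [0.495, -0.0889, 0.0287]
orientation: [-0.0, 0.695, 0.719, -0.0]
wrist_force: [0.4, 0.4, -0.9]
finger_gap: 0.0433
grip_force: 53.4
```

Request:
move_arm:
  moves: [0, 0, 0, 0, 0.054, 0, 0, 0, 0, 0.054, 0, 0, 0, 0, 0.054, 0, 0, 0, 0, 0.054, 0, 0, 0.03, 0, 0.054, 0, 0, 0.06, 0, 0.054, 0, 0, 0.1, 0, 0.054, 0, 0, 0.14, 0, 0.054, 0, 0, 0.172, 0, 0.054, 0, 0, 0.172, 0, 0.054]

```text
clock: 24.27
tcp_pos: [0.4989, -0.0888, 0.2089]
orientation: [0.006, 0.694, 0.72, 0.003]
wrist_force: [1.3, -0.6, 1.5]
finger_gap: 0.054
grip_force: 0.0
```

Request:
move_arm:
  moves: [0.02, -0.02, 0, 0.12, 0.06, 0.04, -0.04, 0, 0.24, 0.06, 0.06, -0.06, 0, 0.36, 0.06, 0.08, -0.08, 0, 0.48, 0.06, 0.1, -0.1, 0, 0.6, 0.06, 0.12, -0.12, 0, 0.72, 0.06, 0.125, -0.129, 0, 0.84, 0.06, 0.125, -0.129, 0, 0.96, 0.06, 0.125, -0.129, 0, 1.08, 0.06, 0.125, -0.129, 0, 1.2, 0.06, 0.125, -0.129, 0, 1.3, 0.06, 0.125, -0.129, 0, 1.35, 0.06]

```text
clock: 25.27
tcp_pos: [0.6202, -0.2166, 0.2008]
orientation: [-0.0, 0.09, 0.996, 0.0]
wrist_force: [1.2, 0.1, 0.1]
finger_gap: 0.06
grip_force: 0.0
```

Run:
```python
from h import *
np.set_printoptions(precision=4,suppress=True)
for i in range(5):w=cam('wrist')
t=env.get_state();print(t['tcp_pos'],t['orientation'],t['joint_pos'])
print('wrist');lids(w);d=cam('side');print('side');lids(d);print('wrist .044');lids(w,.044);print('side .044');lids(d,.044)
```

```text
[ 0.6202 -0.2166  0.2011] [-0.0001  0.0929  0.9957  0.0001] [-0.4581  0.4875  0.2131  1.2965  0.0001 -0.272 ]
wrist
red [311.  184.4] xy [ 619.1 -217.8] size [26.8 27. ] ang 80.0
side
red [337.7 159.8] xy [ 620.2 -216. ] size [26.9 26.7] ang 78.9
red [365.8 210.7] xy [495.4 -90. ] size [27.8 27.9] ang 2.9
green [312.  253.5] xy [555.4  67.1] size [28.1 28.6] ang 84.0
green [269.  313.4] xy [570.1 224.9] size [28.9 28.9] ang 84.0
wrist .044
red [311.  184.4] xy [ 618.2 -217.6] size [26.4 26.6] ang 80.0
side .044
red [337.7 159.8] xy [ 618.6 -212.2] size [26.8 26.6] ang 78.9
red [365.8 210.7] xy [494.5 -86.7] size [27.6 27.8] ang 2.9
green [312.  253.5] xy [554.1  69.6] size [28.  28.5] ang 84.0
green [269.  313.4] xy [568.7 226.6] size [28.7 28.7] ang 84.0
```

Request:
move_arm:
  moves: [0, 0, -0.03, 0, 0.06, 0, 0, -0.06, 0, 0.06, 0, 0, -0.09, 0, 0.06, 0, 0, -0.12, 0, 0.06, 0, 0, -0.145, 0, 0.06, 0, 0, -0.165, 0, 0.06, 0, 0, -0.179, 0, 0.06, 0, 0, -0.179, 0, 0.06, 0, 0, -0.179, 0, 0.03, 0, 0, -0.179, 0, 0.03, 0, 0, -0.179, 0, 0.03, 0, 0, -0.179, 0, 0.03]
  newtons: 50

```text
clock: 26.57
tcp_pos: [0.6212, -0.2171, 0.0239]
orientation: [0.001, 0.092, 0.996, -0.0]
wrist_force: [-0.4, -0.3, -0.4]
finger_gap: 0.0432
grip_force: 52.5
```

Request:
move_arm:
  moves: [0, 0, 0, 0, 0.03, 0, 0, 0, 0, 0.03, 0, 0, 0.03, 0, 0.03, 0, 0, 0.07, 0, 0.03, 0, 0, 0.11, 0, 0.03, 0, 0, 0.12, 0, 0.03, -0.012, 0.035, 0.12, 0.06, 0.03, -0.024, 0.07, 0.12, 0.12, 0.03, -0.036, 0.105, 0.12, 0.18, 0.03, -0.046, 0.132, 0.12, 0.22, 0.03, -0.046, 0.132, 0.12, 0.22, 0.03, -0.046, 0.132, 0.12, 0.22, 0.03]

```text
clock: 27.57
tcp_pos: [0.5738, -0.0831, 0.1427]
orientation: [0.0, -0.019, 1.0, -0.0]
wrist_force: [0.0, 0.4, 0.2]
finger_gap: 0.0431
grip_force: 52.6
```

Run:
```python
from h import *
np.set_printoptions(precision=4,suppress=True)
for i in range(4):w=cam('wrist')
t=env.get_state();print(t['tcp_pos'],t['orientation'],t['finger_gap'])
for ce,st,m in blobs(w,'red',100):print(ce,st)
print('side');lids(cam('side'))
```

```text
[ 0.5748 -0.0858  0.1424] [ 0.0003 -0.0169  0.9999 -0.0002] 0.04301596634867424
[313.9 118.4] [ 252   24  122  208 4973]
[312.1  85.7] [ 290   62   45   48 2090]
[311.1 294.9] [ 272  262   78   68 5108]
side
red [365.7 210.7] xy [495.1 -90.2] size [27.9 27.9] ang 1.2
green [312.  253.5] xy [555.4  67.1] size [28.1 28.6] ang 84.0
green [269.  313.4] xy [570.1 224.9] size [28.9 28.9] ang 84.0
```

Request:
move_arm:
  moves: [0, 0, -0.03, 0, 0.03, 0, 0, -0.06, 0, 0.03, 0, 0, -0.085, 0, 0.03, 0, 0, -0.1, 0, 0.03, 0, 0, -0.113, 0, 0.03, 0, 0, -0.113, 0, 0.03, 0, 0, -0.113, 0, 0.03]

```text
clock: 28.4
tcp_pos: [0.5742, -0.0856, 0.0285]
orientation: [-0.001, -0.017, 1.0, 0.0]
wrist_force: [-0.4, 0.1, -1.0]
finger_gap: 0.0432
grip_force: 53.7
```

Request:
move_arm:
  moves: [0, 0, 0, 0, 0.054, 0, 0, 0, 0, 0.054, 0, 0, 0, 0, 0.054, 0, 0, 0, 0, 0.054, 0, 0, 0.03, 0, 0.054, 0, 0, 0.06, 0, 0.054, 0, 0, 0.1, 0, 0.054, 0, 0, 0.14, 0, 0.054, 0, 0, 0.172, 0, 0.054, 0, 0, 0.172, 0, 0.054]

```text
clock: 29.23
tcp_pos: [0.5779, -0.0856, 0.2096]
orientation: [0.006, -0.018, 1.0, -0.002]
wrist_force: [0.4, -0.4, 0.3]
finger_gap: 0.0535
grip_force: 0.0
```

Run:
```python
from h import *
np.set_printoptions(precision=4,suppress=True)
for i in range(5):w=cam('wrist')
t=env.get_state();print(t['tcp_pos'],t['orientation'])
d=cam('side');print('wrist .044');lids(w,.044);print('side .044');lids(d,.044);print('side .056');lids(d,.056)
for c in(d,):
    m=[b for b in blobs(c,'blue',100) if b[1][4]<1000];print([(b[0],b[1]) for b in m])
```

```text
[ 0.5733 -0.0844  0.1998] [-0.0012 -0.0176  0.9998  0.0004]
wrist .044
red [310.4  89.9] xy [494.6 -88.8] size [27.2 27.1] ang 2.0
red [309.8 186.4] xy [573.5 -86.5] size [26.8 27.1] ang 4.4
red [ 11.4 279. ] xy [ 671.  -360.8] size [28.6 20.1] ang 50.8
green [510.7 169.1] xy [552.8  82.7] size [28.8 29. ] ang 84.0
side .044
red [333.5 200.3] xy [573.2 -84.8] size [27.  27.6] ang 3.9
red [365.7 210.7] xy [494.2 -86.9] size [27.8 27.7] ang 1.2
green [312.  253.5] xy [554.1  69.6] size [28.  28.5] ang 84.0
green [269.  313.4] xy [568.7 226.6] size [28.7 28.7] ang 84.0
side .056
red [333.5 200.3] xy [569.1 -75.1] size [26.6 27.2] ang 3.9
red [365.7 210.7] xy [491.3 -77.2] size [27.4 27.3] ang 1.2
green [312.  253.5] xy [550.3  77. ] size [27.6 28.1] ang 84.0
green [269.  313.4] xy [564.8 231.6] size [28.3 28.3] ang 84.0
[(array([303.4,  33.2]), array([296,  21,  19,  22, 235], dtype=int32)), (array([316.1, 295.6]), array([309, 282,  15,  29, 345], dtype=int32))]
```

All four boxes sit in their nests within 3 mm. Next I go before the tab with closed fingers to release the tray.

Request:
move_arm:
  moves: [-0.016, 0.034, 0, -0.02, 0, -0.032, 0.068, 0, -0.04, 0, -0.048, 0.102, 0, -0.06, 0, -0.064, 0.136, 0, -0.08, 0, -0.08, 0.17, 0, -0.1, 0, -0.096, 0.204, 0, -0.12, 0, -0.112, 0.238, 0, -0.132, 0, -0.1185, 0.2495, 0, -0.132, 0, -0.1185, 0.2495, -0.03, -0.132, 0, -0.1185, 0.2495, -0.07, -0.132, 0, -0.1185, 0.2495, -0.11, -0.132, 0, -0.1185, 0.2495, -0.131, -0.132, 0]

```text
clock: 30.53
tcp_pos: [0.4519, 0.1645, 0.0654]
orientation: [-0.003, 0.048, 0.999, -0.001]
wrist_force: [0.1, 0.2, -0.6]
finger_gap: 0.0002
grip_force: 0.0
```

Request:
move_arm:
  moves: [0, 0, 0, 0, 0, 0, 0, 0, 0, 0, 0.006, -0.0006, 0, 0, 0, 0.012, -0.0011, 0, 0, 0, 0.018, -0.0017, 0, 0, 0, 0.022, -0.002, 0, 0, 0, 0.026, -0.0024, 0, 0, 0, 0.03, -0.0028, 0, 0, 0, 0.034, -0.0032, 0, 0, 0, 0.038, -0.0035, 0, 0, 0]

```text
clock: 31.37
tcp_pos: [0.4951, 0.1614, 0.0712]
orientation: [0.001, 0.048, 0.999, 0.0]
wrist_force: [0.3, -0.8, 0.0]
finger_gap: -0.0001
grip_force: 0.0
```

Request:
move_arm:
  moves: [0, 0, 0, 0, 0, 0, 0, 0, 0, 0, 0, 0, 0, 0, 0, 0, 0, 0, 0, 0, 0, 0, 0, 0, 0, 0, 0, 0, 0, 0, 0, 0, 0, 0, 0, 0, 0, 0, 0, 0, 0, 0, 0, 0, 0, 0, 0, 0, 0, 0, 0, 0, 0, 0, 0, 0, 0, 0, 0, 0]

```text
clock: 32.37
tcp_pos: [0.4937, 0.1613, 0.0703]
orientation: [-0.0, 0.048, 0.999, 0.0]
wrist_force: [-0.7, -0.8, 0.2]
finger_gap: -0.0002
grip_force: 0.0
```

Run:
```python
from h import *
np.set_printoptions(precision=4,suppress=True)
d=cam('side');w=cam('wrist');s=cam('scene')
for n,c in(('side',d),('wrist',w),('scene',s)):
    for ce,st,m in blobs(c,'blue',60):
        if st[4]<1000: print(n,ce,st)
save(w,'w9.png',s=1.1); lids(w,.056)
```

```text
side [260.3 267.3] [252 253  17  29 323]
scene [303.8 260.5] [298 248  12  26 274]
```

View pics/w9.png

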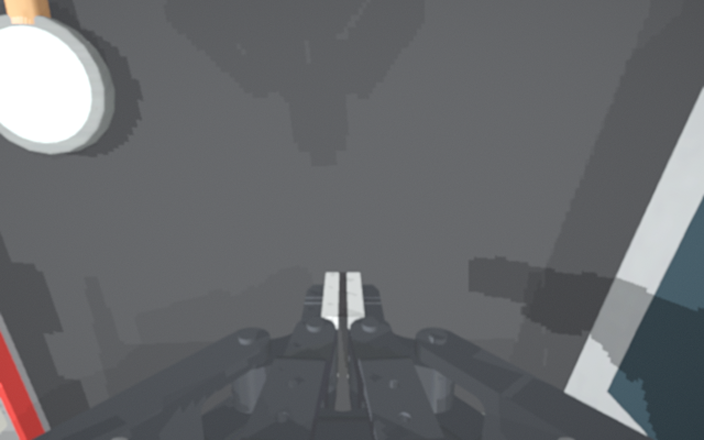

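The tab is back at exactly its starting pixels (side (260,267), scene (304,260)), so the tray is home. Next the door path.

Run:
```python
from h import *
np.set_printoptions(precision=4,suppress=True)
t=env.get_state();print(t['tcp_pos'])
H=np.array([.6237,.289]);r=.18
def P(th,e):
    f=np.deg2rad(264.7)-th;u=np.array([np.cos(f),np.sin(f)]);n=np.array([-u[1],u[0]]);return H+r*u-(.015+e)*n
print('approach',P(1.78,.045))
a=P(1.78,.045)
for th in np.r_[1.78,np.arange(1.6,-.01,-.1)]: p=P(th,.014);print(round(th,2),p,p-a)
s=cam('scene');print(proj(s,[[.6237,.289,.116],[.3715,.3675,.116]]));save(s,'s9.png',(290,250,460,380),4.5)
d=cam('side')
```

```text
[0.4938 0.1613 0.0703]
approach [0.4697 0.3998]
1.78 [0.4604 0.3702] [-0.0092 -0.0296]
1.6 [0.4486 0.3396] [-0.0211 -0.0601]
1.5 [0.4444 0.3219] [-0.0253 -0.0779]
1.4 [0.442  0.3038] [-0.0277 -0.0959]
1.3 [0.4414 0.2856] [-0.0282 -0.1142]
1.2 [0.4427 0.2674] [-0.027  -0.1323]
1.1 [0.4457 0.2495] [-0.0239 -0.1503]
1.0 [0.4506 0.2319] [-0.0191 -0.1679]
0.9 [0.4571 0.2149] [-0.0125 -0.1849]
0.8 [0.4653 0.1986] [-0.0043 -0.2011]
0.7 [0.4752 0.1833] [ 0.0055 -0.2165]
0.6 [0.4865 0.169 ] [ 0.0168 -0.2308]
0.5 [0.4991 0.1559] [ 0.0295 -0.2439]
0.4 [0.513  0.1441] [ 0.0434 -0.2557]
0.3 [0.5281 0.1338] [ 0.0584 -0.266 ]
0.2 [0.544 0.125] [ 0.0744 -0.2748]
0.1 [0.5608 0.1179] [ 0.0911 -0.2819]
-0.0 [0.5782 0.1124] [ 0.1085 -0.2873]
[[312.3059 288.1352]
 [441.7125 305.6447]]
```

View pics/s9.png

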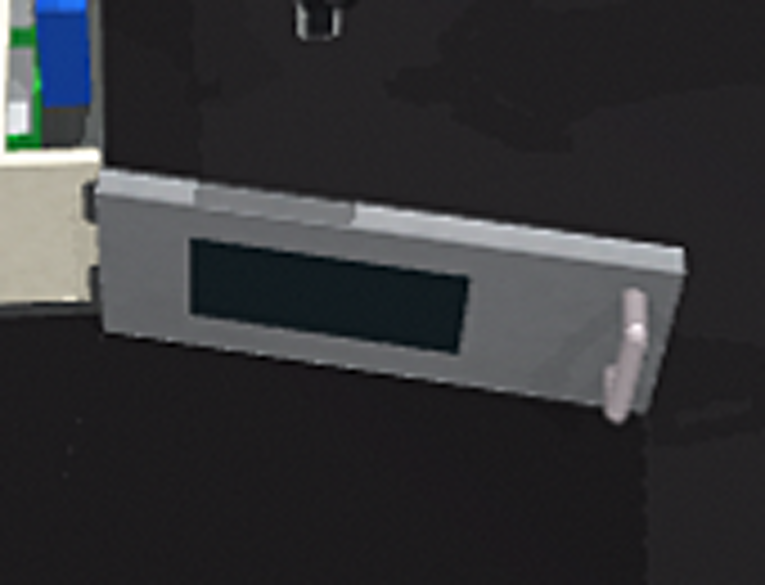

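The door is where I estimated, with its inner top edge from (312,288) to (442,305) in the scene.

Request:
move_arm:
  moves: [0, 0, 0.04, 0, 0, 0, 0, 0.08, 0, 0, 0, 0, 0.12, 0, 0, 0, 0, 0.15, 0, 0, -0.004, 0.04, 0.16, 0, 0, -0.008, 0.08, 0.16, 0, 0, -0.012, 0.12, 0.16, 0, 0, -0.016, 0.16, 0.16, 0, 0, -0.02, 0.2, 0.16, 0, 0, -0.024, 0.238, 0.16, 0, 0, -0.024, 0.238, 0.16, 0, 0, -0.024, 0.238, 0.13, 0, 0]

```text
clock: 33.62
tcp_pos: [0.4717, 0.4035, 0.2052]
orientation: [0.004, 0.046, 0.999, 0.003]
wrist_force: [1.0, 0.3, 1.1]
finger_gap: -0.0002
grip_force: 0.0
```

Request:
move_arm:
  moves: [0, 0, -0.03, 0, 0, 0, 0, -0.06, 0, 0, 0, 0, -0.09, 0, 0, 0, 0, -0.102, 0, 0, 0, 0, -0.102, 0, 0, 0, 0, -0.102, 0, 0]

```text
clock: 34.12
tcp_pos: [0.4693, 0.3987, 0.0978]
orientation: [-0.001, 0.048, 0.999, -0.001]
wrist_force: [-1.2, 0.0, 0.1]
finger_gap: -0.0001
grip_force: 0.0
```

Request:
move_arm:
  moves: [-0.005, -0.015, 0, 0, 0, -0.009, -0.03, 0, 0, 0, -0.015, -0.045, 0, 0, 0, -0.021, -0.06, 0, 0, 0, -0.023, -0.069, 0, 0, 0, -0.025, -0.078, 0, 0, 0, -0.0265, -0.087, 0, 0, 0, -0.0277, -0.096, 0, 0, 0, -0.028, -0.105, 0, 0, 0, -0.0282, -0.114, 0, 0, 0, -0.0275, -0.123, 0, 0, 0, -0.027, -0.132, 0, 0, 0]

```text
clock: 35.12
tcp_pos: [0.4429, 0.2665, 0.0982]
orientation: [-0.0, 0.048, 0.999, 0.0]
wrist_force: [0.2, 1.5, -0.3]
finger_gap: 0.0004
grip_force: 0.2
```

Request:
move_arm:
  moves: [0.0015, -0.009, 0, 0, 0, 0.003, -0.018, 0, 0, 0, 0.0055, -0.027, 0, 0, 0, 0.008, -0.0355, 0, 0, 0, 0.011, -0.044, 0, 0, 0, 0.0145, -0.0525, 0, 0, 0, 0.0185, -0.061, 0, 0, 0, 0.0227, -0.069, 0, 0, 0, 0.0275, -0.0765, 0, 0, 0, 0.0325, -0.084, 0, 0, 0, 0.038, -0.091, 0, 0, 0, 0.044, -0.0985, 0, 0, 0]

```text
clock: 36.12
tcp_pos: [0.4873, 0.1682, 0.0983]
orientation: [-0.0, 0.048, 0.999, 0.0]
wrist_force: [0.2, 0.4, -0.2]
finger_gap: -0.0002
grip_force: 0.2
```

Run:
```python
from h import *
s=cam('scene'); t=env.get_state(); print(t['tcp_pos'],t['wrist_force']); save(s,'s10.png',(250,190,460,350),3.7)
```

```text
[0.4886956  0.16707317 0.09838144] [ 2.12869888 -0.65443375 -0.02071977]
```

View pics/s10.png

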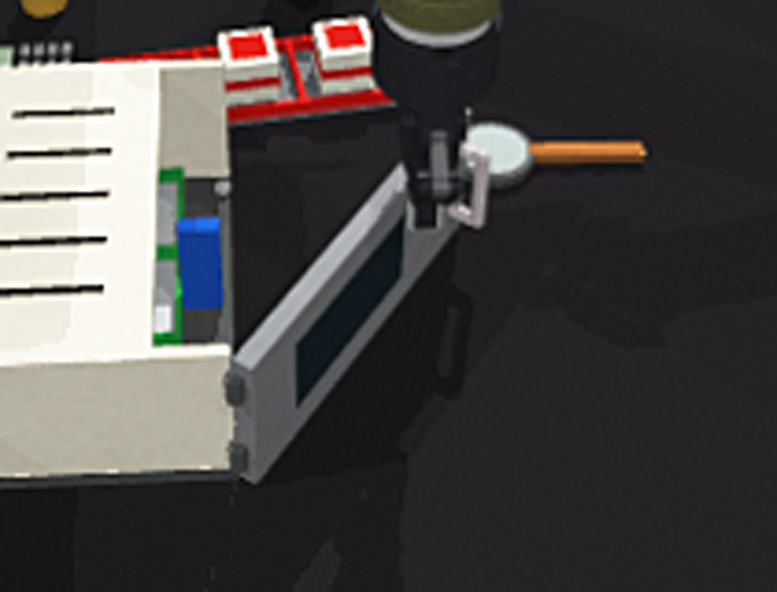

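The fingers push the door's face, with the handle just beside them; the door is about half shut. I continue the arc.

Request:
move_arm:
  moves: [0.006, -0.0065, 0, 0, 0, 0.0124, -0.013, 0, 0, 0, 0.019, -0.019, 0, 0, 0, 0.0263, -0.025, 0, 0, 0, 0.034, -0.03, 0, 0, 0, 0.0414, -0.0352, 0, 0, 0, 0.049, -0.04, 0, 0, 0, 0.0573, -0.044, 0, 0, 0, 0.0655, -0.048, 0, 0, 0, 0.074, -0.0511, 0, 0, 0, 0.08, -0.053, 0, 0, 0, 0.0855, -0.055, 0, 0, 0]

```text
clock: 37.17
tcp_pos: [0.5727, 0.1137, 0.0982]
orientation: [-0.0, 0.048, 0.999, 0.0]
wrist_force: [-12.3, 4.5, 4.5]
finger_gap: -0.0003
grip_force: 8.1
```

Request:
move_arm:
  moves: [0.003, -0.001, 0, 0, 0, 0.006, -0.002, 0, 0, 0, 0.009, -0.002, 0, 0, 0, 0.011, -0.002, 0, 0, 0, 0.011, -0.002, 0, 0, 0, 0.011, -0.002, 0, 0, 0]

```text
clock: 37.67
tcp_pos: [0.5731, 0.1134, 0.0979]
orientation: [-0.009, 0.047, 0.999, 0.001]
wrist_force: [-27.1, 4.1, 21.0]
finger_gap: -0.0002
grip_force: 14.0
```

Run:
```python
from h import *
s=cam('scene');d=cam('side'); t=env.get_state(); print(t['tcp_pos'],t['wrist_force'])
a=cv2.resize(s['pixels'][190:310,270:400,::-1],None,fx=3,fy=4.5,interpolation=2);b=cv2.resize(d['pixels'][190:340,190:340,::-1],None,fx=2.7,fy=3.6,interpolation=2)
cv2.imwrite('pics/x11.png',np.hstack([a[:540],b[:540]]))
```

```text
[0.5731451  0.11341152 0.09794065] [-26.38961851   4.1238608   20.41937521]
```

View pics/x11.png

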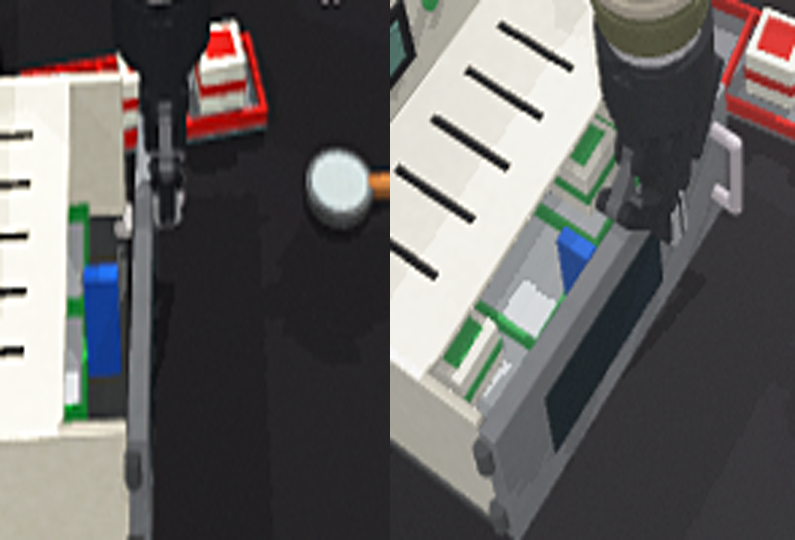

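The loaded boxes lie well in the tray. The door is still slightly ajar, and the large upward force suggests a knuckle is bearing on its top edge. I back off, go higher and farther from the hinge, and push again.

Request:
move_arm:
  moves: [-0.015, 0, 0, 0, 0, -0.03, 0.002, 0, 0, 0, -0.035, 0.002, 0.005, 0, 0, -0.035, -0.008, 0.011, 0, 0, -0.035, -0.016, 0.011, 0, 0, -0.035, -0.016, 0.011, 0, 0, -0.035, -0.016, 0.011, 0, 0]

```text
clock: 38.35
tcp_pos: [0.5495, 0.0948, 0.1097]
orientation: [0.001, 0.049, 0.999, 0.0]
wrist_force: [-0.1, -0.9, 0.3]
finger_gap: -0.0001
grip_force: 0.0
```

Request:
move_arm:
  moves: [0.008, -0.001, 0, 0, 0, 0.014, -0.001, 0, 0, 0, 0.018, -0.002, 0, 0, 0, 0.021, -0.002, 0, 0, 0, 0.024, -0.002, 0, 0, 0, 0.026, -0.002, 0, 0, 0, 0.028, -0.002, 0, 0, 0, 0.03, -0.003, 0, 0, 0, 0.03, -0.003, 0, 0, 0, 0.03, -0.003, 0, 0, 0]

```text
clock: 39.18
tcp_pos: [0.5787, 0.093, 0.1092]
orientation: [0.0, 0.048, 0.999, 0.0]
wrist_force: [-0.3, -0.3, -0.1]
finger_gap: 0.0
grip_force: 0.0
```

Request:
move_arm:
  moves: [0.002, 0, 0, 0, 0, 0.004, 0, 0, 0, 0, 0.005, 0, 0, 0, 0, 0.005, 0, 0, 0, 0]

```text
clock: 39.52
tcp_pos: [0.5812, 0.0931, 0.1091]
orientation: [-0.002, 0.048, 0.999, 0.0]
wrist_force: [-7.8, 1.1, 5.3]
finger_gap: 0.0001
grip_force: 3.5
```

Run:
```python
from h import *
np.set_printoptions(precision=4,suppress=True)
s=cam('scene');d=cam('side'); t=env.get_state(); print(t['tcp_pos'],t['wrist_force'])
a=cv2.resize(s['pixels'][190:330,270:400,::-1],None,fx=3,fy=3.8,interpolation=2);b=cv2.resize(d['pixels'][190:340,190:340,::-1],None,fx=2.7,fy=3.54667,interpolation=2)
cv2.imwrite('pics/x12.png',np.hstack([a[:530],b[:530]]))
```

```text
[0.5812 0.093  0.1091] [-6.4175  0.3539  4.8921]
```

View pics/x12.png

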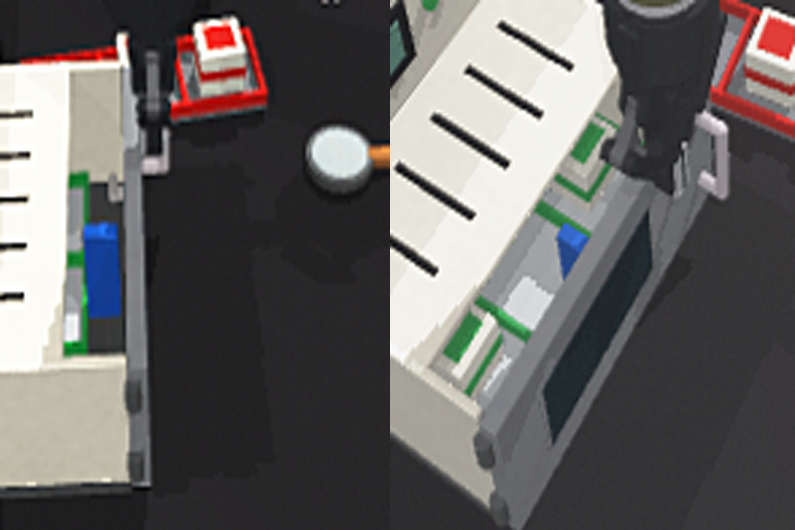

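Request:
move_arm:
  moves: [0.002, 0, 0, 0, 0, 0.004, 0, 0, 0, 0, 0.004, 0, 0, 0, 0, 0.004, 0, 0, 0, 0]

```text
clock: 39.95
tcp_pos: [0.5813, 0.0931, 0.109]
orientation: [-0.006, 0.048, 0.999, -0.0]
wrist_force: [-17.0, -0.7, 12.6]
finger_gap: 0.0001
grip_force: 8.6
```

Request:
move_arm:
  moves: [-0.012, 0, 0, 0, 0, -0.03, 0.003, 0, 0, 0, -0.05, 0.003, 0, 0, 0, -0.06, 0.003, 0.03, 0, 0, -0.08, 0.003, 0.07, 0, 0, -0.12, 0.003, 0.1, 0, 0, -0.14, 0.003, 0.12, 0, 0, -0.14, 0.003, 0.12, 0, 0, -0.14, 0.003, 0.12, 0, 0]

```text
clock: 40.7
tcp_pos: [0.448, 0.0961, 0.2316]
orientation: [0.003, 0.048, 0.999, 0.0]
wrist_force: [1.4, 0.3, 0.5]
finger_gap: -0.0002
grip_force: 0.0
```

Run:
```python
from h import *
np.set_printoptions(precision=2,suppress=True)
for i in range(4): s=cam('scene')
d=cam('side');w=cam('wrist')
H=np.array([.6237,.289])
for n,c in(('scene',s),('side',d)):
  g=cv2.cvtColor(c['pixels'],cv2.COLOR_RGB2GRAY).astype(float)
  # intensity profile along the door normal at r, z=.116, offsets from the inner face; strongest drop = outer top edge
  for r in(.06,.12,.2,.25):
    f=np.deg2rad(264.7);u=np.array([np.cos(f),np.sin(f)]);nn=np.array([-u[1],u[0]])
    k=np.arange(-.034,.013,.002);P=[np.r_[H+r*u+q*nn,.116] for q in k]
    uv=proj(c,P).astype(np.float32);v=cv2.remap(g.astype(np.float32),uv[:,None,0],uv[:,None,1],1).ravel()
    print(n,r,v.astype(int).tolist())
print('wrist');lids(w,.056);print('side .044');lids(d,.044);print('side .056');lids(d,.056)
for n,c in(('side',d),('scene',s)):
    for ce,st,m in blobs(c,'blue',60):
        if st[4]<1000: print(n,'blue',ce,st)
t=env.get_state();print(t['tcp_pos'],t['wrist_force'])
```

```text
scene 0.06 [31, 32, 32, 32, 32, 32, 31, 31, 27, 25, 77, 159, 188, 178, 176, 177, 178, 164, 42, 47, 53, 54, 53, 53]
scene 0.12 [31, 31, 31, 31, 32, 32, 32, 30, 27, 34, 75, 146, 193, 181, 178, 179, 180, 154, 87, 41, 49, 52, 55, 57]
scene 0.2 [154, 154, 143, 95, 42, 16, 22, 20, 17, 20, 43, 125, 172, 183, 177, 174, 172, 164, 149, 145, 167, 166, 167, 167]
scene 0.25 [67, 60, 57, 56, 69, 87, 92, 90, 93, 108, 119, 142, 189, 179, 175, 173, 172, 166, 138, 147, 184, 181, 178, 177]
side 0.06 [39, 38, 39, 40, 54, 92, 105, 105, 104, 104, 145, 169, 168, 167, 166, 167, 162, 115, 86, 92, 93, 93, 94, 94]
side 0.12 [40, 41, 40, 39, 50, 86, 108, 107, 105, 107, 140, 166, 169, 169, 169, 169, 167, 109, 84, 81, 84, 82, 78, 77]
side 0.2 [98, 92, 99, 106, 106, 105, 106, 106, 105, 108, 131, 168, 169, 167, 167, 168, 163, 133, 90, 95, 95, 93, 95, 94]
side 0.25 [53, 59, 56, 66, 97, 104, 104, 104, 103, 106, 128, 161, 167, 166, 165, 164, 162, 156, 157, 164, 163, 163, 163, 164]
wrist
side .044
red [333.5 200.3] xy [573.2 -84.8] size [27.  27.6] ang 3.9
side .056
red [333.5 200.3] xy [569.1 -75.1] size [26.6 27.2] ang 3.9
side blue [256.4 259. ] [252 253  12  15  90]
scene blue [303.8 260.4] [298 248  12  26 276]
[0.45 0.1  0.23] [ 0.73 -0.41  0.58]
```

The door's top strip is parallel to the cabinet front (edge spread ≤ 1 mm between r = 60 and 250 mm), with no gap at the wall. One last check of the red boxes, then I hand in.

Run:
```python
from h import *
s=cam('scene');print('scene');lids(s,.044)
for ce,st,m in blobs(s,'red',15): print(ce.round(),st[4],plane(s,[ce],.044)[0][:2].round(3))
w=cam('wrist')
for ce,st,m in blobs(w,'red',40): print('w',ce,st,plane(w,[ce],.044)[0].round(3))
```

```text
scene
red [342.4 199.3] xy [496.3 -84.7] size [23.8 26.8] ang 81.6
red [316.3 202.2] xy [574.8 -83.4] size [26.9 25.5] ang 2.9
[438.  84.] 39 [-0.076 -0.862]
[280. 155.] 95 [ 0.67  -0.361]
[342. 199.] 50 [ 0.496 -0.086]
[341. 211.] 259 [ 0.51  -0.034]
[316. 202.] 52 [ 0.575 -0.083]
[295. 204.] 75 [ 0.638 -0.083]
[343. 209.] 33 [ 0.501 -0.041]
[321. 212.] 20 [ 0.567 -0.038]
[319. 220.] 15 [ 0.577 -0.004]
w [173.3 245.6] [ 99 191 106 117 933] [ 0.5   -0.048  0.044]
w [105.2 213.2] [101 205  10  18 106] [ 0.461 -0.105  0.044]
w [160.7 231.8] [155 214  12  38  74] [ 0.485 -0.057  0.044]
w [126.9 281.3] [122 272  11  21 111] [ 0.535 -0.103  0.044]
w [177.5 296.4] [169 282  15  34  67] [ 0.557 -0.055  0.044]
```

```bash
python3 -c "
from workcell import env
print(env.hand_in())"
```

```text
the job is handed in; nothing more can be done
None
```

I handed the job in with two green boxes in the tray, two red boxes in the rack, the tray home and the door measured flush; the hand-in call gave no verdict. I also viewed 18 pictures, 4 over the limit of 14.

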